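Clamp the sheet in the disc cutter crosswise and load the punches

TASK

Get the disc cutter ready for the press: push the copper sheet fully home against its back stop, then clamp it by tightening the four wing screws clockwise crosswise (after the first screw of a round, always the diagonally opposite one next), in at least two rounds: all four to about half way, and only then all four on to their stops. Once the sheet is clamped tight, drop every punch that stands on the bench into the bore it fits, right down onto the sheet. Leave the glass beaker where it is.

Things in the scene. Friction and masses are not known exactly. Their poses are not given: they have to be found in the camera images.
- cutter: Jeweller's disc cutter, steel, 130 (x) by 220 mm (y), fixed, turned up to 0.25 rad. Origin: centre of its underside; x to its back (away from the robot), z up. Dark die plate to z 24 mm, slot for the sheet with a back stop, bright guide plate from z 28 to 40 mm. A row of four bores along y at x = 0; wing screws at the corners (x +-45, y +-95 mm), up to z 70 mm
- sheet (a joint): How far (m) the copper sheet in the cutter's slot still is from the back stop: 0 = fully home, up to 0.035 at the start. It slides along the cutter's x axis; friction about 2.5 N
- sheet_edge (a point): Middle of the front edge of the copper sheet (160 mm wide, 2 mm thick, 25.5 mm above the bench), which sticks out of the cutter's front (its -x side): by 18 mm when the sheet is fully home, more before
- screw_fl (a joint): Turn (rad) of the front left wing screw (left is the cutter's +y, front its -x): grows clockwise seen from above; slack at 0 to 0.3 at the start, tight at the hard stop at 2.4; half way is 1.2. Friction 0.18 N m, the same all the way; stays where it is left
- wing_fl (a point): Centre of the wing of the front left wing screw, on its axis, 60 mm above the bench. The wing: an upright flat bar 40 mm long (this point's x axis), 9 mm thick (y), 20 mm high, underside 10 mm above the guide plate. At turn 0 the bar lies 0.83 rad anticlockwise (seen from above) of the cutter's x axis; at the stop it lies along the cutter's y axis
- screw_fr (a joint): Turn (rad) of the front right wing screw (left is the cutter's +y, front its -x): grows clockwise seen from above; slack at 0 to 0.3 at the start, tight at the hard stop at 2.4; half way is 1.2. Friction 0.18 N m, the same all the way; stays where it is left
- wing_fr (a point): Centre of the wing of the front right wing screw, on its axis, 60 mm above the bench. The wing: an upright flat bar 40 mm long (this point's x axis), 9 mm thick (y), 20 mm high, underside 10 mm above the guide plate. At turn 0 the bar lies 0.83 rad anticlockwise (seen from above) of the cutter's x axis; at the stop it lies along the cutter's y axis
- screw_bl (a joint): Turn (rad) of the back left wing screw (left is the cutter's +y, front its -x): grows clockwise seen from above; slack at 0 to 0.3 at the start, tight at the hard stop at 2.4; half way is 1.2. Friction 0.18 N m, the same all the way; stays where it is left
- wing_bl (a point): Centre of the wing of the back left wing screw, on its axis, 60 mm above the bench. The wing: an upright flat bar 40 mm long (this point's x axis), 9 mm thick (y), 20 mm high, underside 10 mm above the guide plate. At turn 0 the bar lies 0.83 rad anticlockwise (seen from above) of the cutter's x axis; at the stop it lies along the cutter's y axis
- screw_br (a joint): Turn (rad) of the back right wing screw (left is the cutter's +y, front its -x): grows clockwise seen from above; slack at 0 to 0.3 at the start, tight at the hard stop at 2.4; half way is 1.2. Friction 0.18 N m, the same all the way; stays where it is left
- wing_br (a point): Centre of the wing of the back right wing screw, on its axis, 60 mm above the bench. The wing: an upright flat bar 40 mm long (this point's x axis), 9 mm thick (y), 20 mm high, underside 10 mm above the guide plate. At turn 0 the bar lies 0.83 rad anticlockwise (seen from above) of the cutter's x axis; at the stop it lies along the cutter's y axis
- p24: Steel punch, a plain cylinder 24 mm in diameter and 34 mm long, standing on the bench to the right of the cutter at the start. Origin: centre of its lower end; z along it, up. May be absent
- bore24 (a point): Centre of the mouth (guide plate top) of the bore for the 24 mm punch; 26.5 mm in diameter with a 2 mm chamfer, going 13.5 mm down to the sheet. A seated punch stands on the sheet, its lower end 26.5 mm and its top 60.5 mm above the bench
- p29: Steel punch, a plain cylinder 29 mm in diameter and 34 mm long, standing on the bench to the right of the cutter at the start. Origin: centre of its lower end; z along it, up. May be absent
- bore29 (a point): Centre of the mouth (guide plate top) of the bore for the 29 mm punch; 31.5 mm in diameter with a 2 mm chamfer, going 13.5 mm down to the sheet. A seated punch stands on the sheet, its lower end 26.5 mm and its top 60.5 mm above the bench
- p34: Steel punch, a plain cylinder 34 mm in diameter and 34 mm long, standing on the bench to the right of the cutter at the start. Origin: centre of its lower end; z along it, up. May be absent
- bore34 (a point): Centre of the mouth (guide plate top) of the bore for the 34 mm punch; 36.5 mm in diameter with a 2 mm chamfer, going 13.5 mm down to the sheet. A seated punch stands on the sheet, its lower end 26.5 mm and its top 60.5 mm above the bench
- p39: Steel punch, a plain cylinder 39 mm in diameter and 34 mm long, standing on the bench to the right of the cutter at the start. Origin: centre of its lower end; z along it, up. May be absent
- bore39 (a point): Centre of the mouth (guide plate top) of the bore for the 39 mm punch; 41.5 mm in diameter with a 2 mm chamfer, going 13.5 mm down to the sheet. A seated punch stands on the sheet, its lower end 26.5 mm and its top 60.5 mm above the bench
- beaker: Glass beaker, 72 mm wide and 85 mm high, empty, standing at the back of the bench; origin at its underside. Not part of the job

How it is judged:
On the way, in this order (a step that is already met when the one before it is completed fails the run):
1. the copper sheet is pushed fully home against the back stop (within 3 mm) (value of joint sheet below 0.003 m), for 0.2 s.
2. all four wing screws are brought to about half way (each past 0.8 rad) (value of joint each of screw_fl, screw_fr, screw_bl, screw_br above 0.8 rad), for 0.2 s.
3. all four wing screws are tight at their stops (within 0.25 rad) (value of joint each of screw_fl, screw_fr, screw_bl, screw_br above 2.15 rad), for 0.2 s.
At the end, for the whole second after the job is handed in: The sheet is home (within 4 mm), all four wing screws are within 0.25 rad of their stops, and every punch that is there stands at rest in its own bore: centred within 4 mm, its lower end less than 31 mm above the cutter's underside, upright within 0.15 rad (all of step 3 and value of joint sheet below 0.004 m and horizontal distance between p24 and bore24 below 0.004 m and z of each of p24, p29, p34, p39 in the frame of cutter below 0.031 m and angle between each of p24, p29, p34, p39's own z axis and vertical below 0.15 rad and horizontal distance between p29 and bore29 below 0.004 m and horizontal distance between p34 and bore34 below 0.004 m and horizontal distance between p39 and bore39 below 0.004 m and linear speed of each of p24, p29, p34, p39 below 0.02 m/s); the robot touches nothing.
It fails at once if a wing screw is tightened (past 0.6 rad) before the sheet is home (over 5 mm out) (value of joint sheet above 0.005 m and value of joint any of screw_fl, screw_fr, screw_bl, screw_br above 0.6 rad).
It fails at once if one wing screw is run far ahead: past 1.65 rad while another is still under 0.7 rad (value of joint any of screw_fl, screw_fr, screw_bl, screw_br above 1.65 rad and value of joint any of screw_fl, screw_fr, screw_bl, screw_br below 0.7 rad).
It fails at once if not crosswise: two neighbouring screws turned while the other two are not (first round: past 0.7 rad, the others under 0.5; last round: past 2.0 rad, the others under 1.6) ((value of joint each of screw_fl, screw_fr above 0.7 rad and value of joint each of screw_bl, screw_br below 0.5 rad) or (value of joint each of screw_fl, screw_fr above 2 rad and value of joint each of screw_bl, screw_br below 1.6 rad) or (value of joint each of screw_bl, screw_br above 0.7 rad and value of joint each of screw_fl, screw_fr below 0.5 rad) or (value of joint each of screw_bl, screw_br above 2 rad and value of joint each of screw_fl, screw_fr below 1.6 rad) or (value of joint each of screw_fl, screw_bl above 0.7 rad and value of joint each of screw_fr, screw_br below 0.5 rad) or (value of joint each of screw_fl, screw_bl above 2 rad and value of joint each of screw_fr, screw_br below 1.6 rad) or (value of joint each of screw_fr, screw_br above 0.7 rad and value of joint each of screw_fl, screw_bl below 0.5 rad) or (value of joint each of screw_fr, screw_br above 2 rad and value of joint each of screw_fl, screw_bl below 1.6 rad)).
It fails at once if a punch is put into a bore before all four screws are tight (past 2.1 rad) (value of joint any of screw_fl, screw_fr, screw_bl, screw_br below 2.1 rad and ((horizontal distance between p24 and cutter below 0.075 m and z of p24 in the frame of cutter below 0.037 m) or (horizontal distance between p29 and cutter below 0.075 m and z of p29 in the frame of cutter below 0.037 m) or (horizontal distance between p34 and cutter below 0.075 m and z of p34 in the frame of cutter below 0.037 m) or (horizontal distance between p39 and cutter below 0.075 m and z of p39 in the frame of cutter below 0.037 m))).
It fails at once if the glass beaker is moved more than 30 mm or tipped (distance of beaker from where it was at the start of the episode above 0.03 m or angle between beaker's own z axis and vertical above 0.5 rad).
Of p24, p29, p34, p39 only 2 to 4 are there at a start; the rules pass over those that are not, and their reading is None.
At some moment in a run one of p34, p39 may be knocked a few centimetres aside while the robot is not near it.
It also fails if it takes over 210 s, if anything falls off the work surface, if the arm or the gripper's body presses on something with over 40 N, if the wrist force passes 120 N, or if a joint passes its speed limit or range.

ROBOT

A 6-joint arm with a two-finger parallel gripper is mounted at the origin on the work surface. World frame = base frame: x ahead of the robot, y to its left, z up, the work surface at z = 0. Lengths are in m, angles in rad, forces in N, time in s.
With the tool pointing down it reaches from about 0.225 to 0.875 m from the base axis. Payload 3.4 kg.
Tool frame: the origin (TCP) lies at the very end of the fingers, on their centre line; the grasp point (between the pads) lies 19 mm behind it; z points along the fingers, y is the line along which they close (so a half turn about z gives the same grasp; the last joint's range is limited). The gripper opens to 85 mm and grips with 20 to 120 N. Pads are 22 mm wide; open, the fingers measure 114 mm over their backs; the gripper's body (76 mm by 85 mm) begins 54 mm behind the grasp point. The pads swing forward as they close: fully open they stand 13 mm farther back than shut.
Start: joints at [-1.299, 0.276, 1.505, -0, 1.361, -0.121], TCP at [0.22, -0.531, 0.231] pointing down, gripper open.
Joint ranges: [-2.89, 2.89], [-0.75, 2.08], [0.22, 2.7], [-1.18, 4.32], [0.11, 2.71], [-2.7, 2.7]. Speed limits (rad/s): [2.57, 2.57, 3.14, 3.14, 3.14, 3.14].

INTERFACE

Orientations are given as a unit quaternion [w, x, y, z].
In Python, from rig import readout, vision, manip gives the robot as it stands.
- The arm moves only by the shell command python3 -m handwheel 'ROWS' [FORCE]. ROWS is JSON, a list of rows, each a list of 3 entries, a list of its own where there are three numbers: the shift along the tool's x, y, z in mm, then the turn, a rotation vector about the tool's x, y, z in units of 6 degrees (1.0 is 6 degrees), then the closure, from -1 (fully open) to 1 (shut), so that 0 is half open. A call has 1 to 20 rows; each row shifts and turns the commanded pose from where the row before left it, along the tool's axes as they then stand; what a row does not reach is not made up. A row lasts 1/8 s, in which the tool goes at most 62.5 mm and 10.7 degrees, less where a joint would pass 70% of its speed; a pose out of reach is approached as far as the arm can. A call is refused whole if a number of a shift passes 62.5 or a number of a turn 1, either way. A call with a gripper value outside its range is refused whole. The fingers move at their own pace and stop on an object; FORCE is the grip in N (left out, the last holds). Time passes only in rows, so rows that do not move let the fingers close. It gives the time, the measured TCP pose, the force, the opening and the grip force at its end, in the units of the state.
- readout.get_state(): the state, without advancing time (a new reading comes with each control period).
- vision.get_image(name): name is "side" or "top" or "wrist"; returns the picture (480x640x3 uint8, blue, green, red); there is no depth.
- vision.camera_params(name): a dict with "intrinsics" (3x3 intrinsics, pixels), "dist" ([k1, k2, p1, p2, k3] as OpenCV has them; the pictures are not rectified), "rvec" (rotation vector, rad) and "tvec" (3), from world to camera coordinates, as OpenCV has them; the wrist camera has in their place "hand_eye" (4x4, takes a point from camera to tool coordinates, whose origin is the TCP and whose axes are the flange's). Camera axes: x right, y down, z forward; pixel columns grow to the right and rows downward; lengths in m; the calibration is good to about 2 mm. A picture is of the moment at which its call begins: read the wrist's pose just before it. camera_params takes no time and is no camera call.
- manip.sign_off(): hands the job in; it is judged then, once.
The state is a dict: "clock": time; "qpos": joint angles; "qd": joint speeds; "effort": joint torques, N m; "position": TCP position; "ee_rot": TCP orientation; "contact_force": force on the tool from outside, world axes, zero at the start; "moment": the same for the moment, N m; "width": finger opening in m; "gripper_force": force on a finger pad.
Only numpy, scipy, OpenCV 4.12 (cv2) and the standard library are available. Lean on these libraries where they do the work, as an engineer would, in place of code of your own. Each camera call takes 0.05 s, during which the arm holds its last target. There are 200 camera calls.

## Working session

There is one attempt and no reset: what is moved stays moved. The work goes in short steps, Python scripts to look and compute and a shell command to move; the robot and the scene stay as the last step left them, time stands still between calls to the robot, and variables do not carry over. Pictures are saved under pics/ and viewed, at most 14 in all, crops included, and the job is handed in when it is done.

```bash
ls; mkdir -p pics
cat > h.py <<'E'
import numpy as np, cv2
from rig import readout, vision, manip
from scipy.spatial.transform import Rotation as R
def shot(n):
    s=readout.get_state(); im=vision.get_image(n); return s,im
def cam(n,s=None):
    p=vision.camera_params(n); K=np.array(p["intrinsics"]); d=np.array(p["dist"])
    if "rvec" in p:
        Rm=cv2.Rodrigues(np.array(p["rvec"]))[0]; t=np.array(p["tvec"]).ravel()
        return K,d,Rm,t
    H=np.array(p["hand_eye"]); w,x,y,z=s["ee_rot"]; T=np.eye(4); T[:3,:3]=R.from_quat([x,y,z,w]).as_matrix(); T[:3,3]=s["position"]
    M=np.linalg.inv(T@H); return K,d,M[:3,:3],M[:3,3]
def ray(c,uv,z):
    K,d,Rm,t=c; uv=np.array(uv,float).reshape(-1,1,2)
    p=cv2.undistortPoints(uv,K,d).reshape(-1,2); D=np.c_[p,np.ones(len(p))]@Rm; C=-Rm.T@t
    return C+D*((z-C[2])/D[:,2])[:,None]
def proj(c,X):
    K,d,Rm,t=c; return cv2.projectPoints(np.array(X,float).reshape(-1,3),Rm,t,K,d)[0].reshape(-1,2)
E
python3 - <<'E'
from h import *
for n in("top","side","wrist"):
    s,im=shot(n); cv2.imwrite(f"pics/{n}0.png",im)
    c=cam(n,s); print(n,-c[2].T@c[3])
print(s)
E
```

```text
pics
top [ 0.40759442 -0.04792442  0.93689873]
side [ 0.42934173 -0.64076757  0.53202596]
wrist [ 0.29082843 -0.50220754  0.37413226]
{'clock': 0.1, 'qpos': array([-1.29901217e+00,  2.76554831e-01,  1.50600567e+00, -1.10457759e-05,
        1.36069869e+00, -1.20998901e-01]), 'qd': array([-0.00109708, -0.00131659, -0.00392024,  0.0004838 ,  0.00048962,
       -0.00079114]), 'effort': array([ 1.65435926e-03, -4.17699373e+01, -2.46402651e+01, -1.35877021e-04,
        5.73945974e-03, -2.75141254e-06]), 'position': array([ 0.21995306, -0.53076178,  0.23051339]), 'ee_rot': array([-8.30495026e-04,  9.80776522e-01,  1.95132569e-01, -6.81479703e-05]), 'contact_force': array([-0.70167377, -0.31898417,  1.35498714]), 'moment': array([ 0.006538  , -0.01971077, -0.0376641 ]), 'gripper_force': 0.0, 'width': 0.08520114791440662}
```

View pics/top0.png

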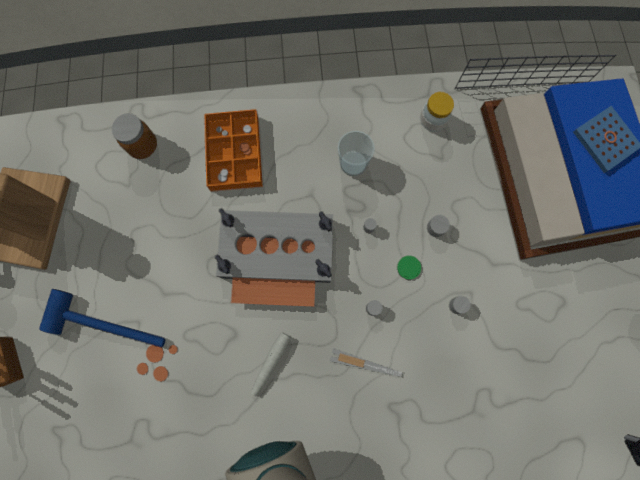

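View pics/side0.png

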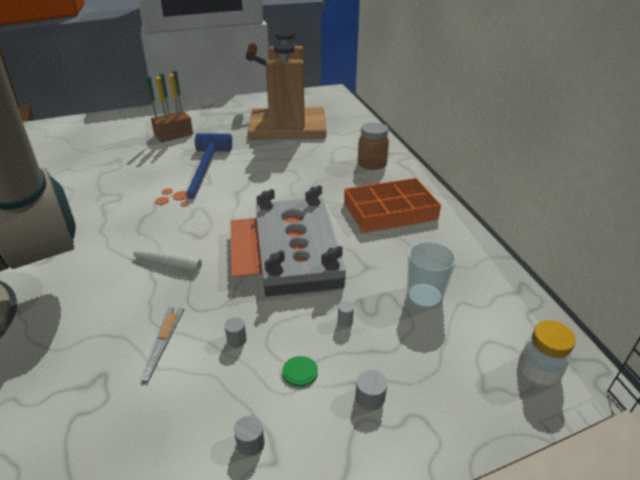

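The top view shows the cutter around (275,245), with the copper sheet sticking out below it at (273,292) and wings at (226,218), (325,221), (222,265) and (323,269). The bores run from (246,245), the largest on the left, to (308,246). Four punches stand at (370,227), (440,226), (376,308) and (460,306), and the beaker is at (355,152). The side view confirms all four punches.

Run:
```python
from h import *
c=cam("top")
w=ray(c,[(226,218),(325,221),(222,265),(323,269)],.06); print("wings bl br fl fr\n",w.round(3))
print("bores",ray(c,[(246,245),(269,245),(290,245),(308,246)],.04).round(3))
ctr=w[:,:2].mean(0); print(ctr, [np.arctan2(*-(a)[:2]*[1,-1]) for a in ((w[0]-w[1])*[-1,1,1],(w[2]-w[3])*[-1,1,1])])
print("dist",np.linalg.norm(w[0]-w[1]),np.linalg.norm(w[0]-w[2]))
print("sheet front",ray(c,[(232,303),(315,306)],.0265).round(3))
print("punch tops",ray(c,[(370,226),(438,222),(375,307),(459,303)],.034).round(3))
print("beaker",ray(c,[(355,165)],.0).round(3))
```

```text
wings bl br fl fr
 [[ 0.643  0.113  0.06 ]
 [ 0.62  -0.075  0.06 ]
 [ 0.552  0.125  0.06 ]
 [ 0.528 -0.063  0.06 ]]
bores [[ 0.591  0.08   0.04 ]
 [ 0.587  0.036  0.04 ]
 [ 0.583 -0.005  0.04 ]
 [ 0.578 -0.039  0.04 ]]
[0.58578331 0.02466356] [np.float64(0.12128095570507197), np.float64(0.12752013265398848)]
dist 0.1895230736175911 0.09088909567910038
sheet front [[ 0.483  0.116  0.026]
 [ 0.463 -0.042  0.026]]
punch tops [[ 0.608 -0.163  0.034]
 [ 0.604 -0.298  0.034]
 [ 0.451 -0.155  0.034]
 [ 0.443 -0.317  0.034]]
beaker [[ 0.749 -0.151  0.   ]]
```

```bash
cat >> h.py <<'E'
def yaw(s):
    w,x,y,z=s["ee_rot"]; m=R.from_quat([x,y,z,w]).as_matrix(); return np.arctan2(m[1,0],m[0,0]),m
C=np.array([0.5858,0.0247]); YW=-0.122
def cw(x,y,z=0,C=None,YW=None):
    C=globals()["C"] if C is None else C; YW=globals()["YW"] if YW is None else YW
    c,s=np.cos(YW),np.sin(YW); return np.array([C[0]+c*x-s*y,C[1]+s*x+c*y,z])
def go(p,yw):
    """turn units about tool z (do first), then shift mm in tool axes after the turn"""
    s=readout.get_state(); y0,m=yaw(s); d=(yw-y0+np.pi)%(2*np.pi)-np.pi
    x=np.array([np.cos(yw),np.sin(yw),0]); yv=np.array([np.sin(yw),-np.cos(yw),0])
    dp=np.array(p)-s["position"]; u=-d/np.radians(6)
    print("turn z %.2f units (q6 now %.2f) then shift x %.1f y %.1f z %.1f mm"%(u,s["qpos"][5],dp@x*1e3,dp@yv*1e3,-dp[2]*1e3),
      "| tilt %.3f"%np.arccos(min(1,-m[2,2])), "pos",s["position"].round(4),"yaw %.3f"%y0,"w %.4f"%s["width"])
E
python3 -c "
from h import *
go([.51,.03,.25],YW)"
```

```text
turn z 4.92 units (q6 now -0.12) then shift x 219.6 y -592.0 z -19.4 mm | tilt 0.001 pos [ 0.22   -0.5308  0.2306] yaw 0.393 w 0.0853
```

```bash
python3 -m handwheel '[[[0,0,-1],[0,0,0.98],-1],[[0,0,-1],[0,0,0.98],-1],[[0,0,-1],[0,0,0.98],-1],[[0,0,-1],[0,0,0.98],-1],[[0,0,-1],[0,0,0.98],-1],[[14.6,-39.5,-1],[0,0,0],-1],[[14.6,-39.5,-1],[0,0,0],-1],[[14.6,-39.5,-1],[0,0,0],-1],[[14.6,-39.5,-1],[0,0,0],-1],[[14.6,-39.5,-1],[0,0,0],-1],[[14.6,-39.5,-1],[0,0,0],-1],[[14.6,-39.5,-1],[0,0,0],-1],[[14.6,-39.5,-1],[0,0,0],-1],[[14.6,-39.5,-1],[0,0,0],-1],[[14.6,-39.5,-1],[0,0,0],-1],[[14.6,-39.5,-1],[0,0,0],-1],[[14.6,-39.5,-1],[0,0,0],-1],[[14.6,-39.5,-1],[0,0,0],-1],[[14.6,-39.5,-1],[0,0,0],-1],[[14.6,-39.5,-1],[0,0,0],-1]]' 40
python3 - <<'E'
from h import *
go([.51,.03,.25],YW)
s,im=shot("wrist"); cv2.imwrite("pics/w1.png",im); np.save("s1.npy",s,allow_pickle=True)
c=cam("wrist",s)
for x,y in((-45,95),(-45,-95),(45,95),(45,-95)): print(x,y,proj(c,cw(x/1e3,y/1e3,.07)).round(0))
E
```

```text
clock: 2.65
position: [0.509, 0.032, 0.2511]
ee_rot: [0.0, 0.998, -0.06, -0.0]
contact_force: [0.9, 0.6, -0.4]
width: 0.0854
gripper_force: 0.0
turn z 0.02 units (q6 now 1.62) then shift x 1.3 y 1.9 z 1.1 mm | tilt 0.000 pos [0.509  0.032  0.2511] yaw -0.120 w 0.0854
-45 95 [[217. 179.]]
-45 -95 [[424. 179.]]
45 95 [[209.  73.]]
45 -95 [[432.  74.]]
```

View pics/w1.png

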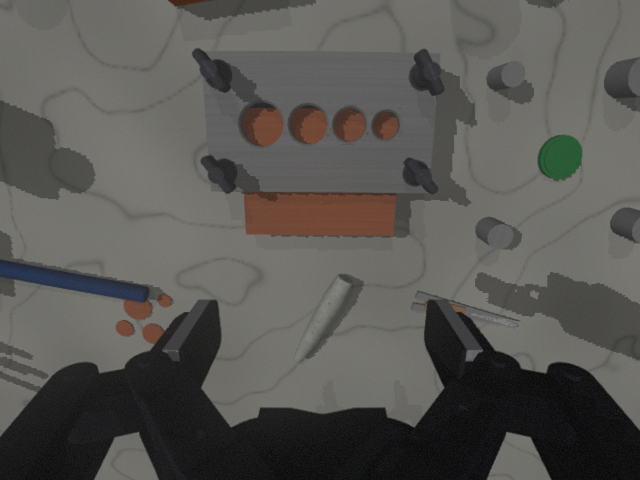

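The wrist picture shows the cutter squared up. The bores lie at (261,124), (308,123), (349,124) and (386,125), and the dark wings are at (211,69), (428,72), (219,173) and (420,175). The sheet front edge is at row 235. I'll refine these with masks.

Run:
```python
from h import *
s=np.load("s1.npy",allow_pickle=True).item(); im=cv2.imread("pics/w1.png"); c=cam("wrist",s)
hsv=cv2.cvtColor(im,cv2.COLOR_BGR2HSV); H,S,V=cv2.split(hsv)
for x,y in((30,10),(320,80),(320,170),(219,173),(261,115),(320,215)): print(x,y,im[y if y>20 else 80,x if x!=30 else 230],hsv[y if y>20 else 80,x if x!=30 else 230])
# bores: coppery/dark inside plate
roi=np.zeros_like(V); roi[85:165,215:420]=255
b=cv2.bitwise_and(((S>60)|(V<60)).astype(np.uint8)*255,roi)
n,l,st,ce=cv2.connectedComponentsWithStats(b)
B=[]
for i in range(1,n):
    if st[i,4]>300:
        cn=cv2.findContours((l==i).astype(np.uint8),0,2)[0][0]; W=ray(c,cn.reshape(-1,2),.04)
        (x,y),r=cv2.minEnclosingCircle((W[:,:2]*1e3).astype(np.float32)); B.append((x,y,2*r))
        e=cv2.fitEllipse((W[:,:2]*1e3).astype(np.float32)); print("bore",st[i],round(x,1),round(y,1),"d",round(2*r,1),np.round(e[0],1),np.round(e[1],1))
# wings
d=(V<45).astype(np.uint8)*255; d[250:]=0
n,l,st,ce=cv2.connectedComponentsWithStats(d)
for i in range(1,n):
    if 150<st[i,4]<3000: print("dark",st[i],ce[i].round(1))
# sheet front edge
cm=((H<15)&(S>90)).astype(np.uint8)*255; cm[:195]=0; cm[250:]=0
n,l,st,ce=cv2.connectedComponentsWithStats(cm); i=1+np.argmax(st[1:,4]); q=cv2.boxPoints(cv2.minAreaRect(cv2.findContours((l==i).astype(np.uint8),0,2)[0][0])); W=ray(c,q,.0265)
print(q.round(0).tolist(),W.round(4).tolist())
cv2.imwrite("pics/w1c.png",cv2.resize(im[30:250,180:460],None,fx=2.7,fy=2.7,interpolation=cv2.INTER_CUBIC))
```

```text
30 10 [43 42 44] [165  12  44]
320 80 [98 97 98] [150   3  98]
320 170 [94 94 96] [ 0  5 96]
219 173 [59 57 56] [110  13  59]
261 115 [ 52  65 104] [  7 127 104]
320 215 [ 57  74 115] [  9 129 115]
bore [ 240  102   44   44 1453] 596.2 80.4 d 41.6 [596.1  80.2] [39.5 40.5]
bore [ 290  105   38   39 1127] 590.4 36.1 d 36.9 [590.2  35.7] [34.7 35.2]
bore [334 109  32  33 817] 585.1 -3.1 d 30.7 [585.   -3.2] [29.5 29.7]
bore [373 112  25  28 549] 580.7 -37.7 d 26.0 [580.9 -37.4] [23.3 25.2]
dark [214  60  18  32 284] [223.5  73.8]
dark [413  74  25  21 183] [424.7  84. ]
dark [208 156  29  35 294] [226.  170.7]
[[244.0, 195.0], [395.0, 195.0], [395.0, 235.0], [244.0, 235.0]] [[0.528, 0.1128, 0.0265], [0.5089, -0.0451, 0.0265], [0.4649, -0.0424, 0.0265], [0.4846, 0.1209, 0.0265]]
```

View pics/w1c.png

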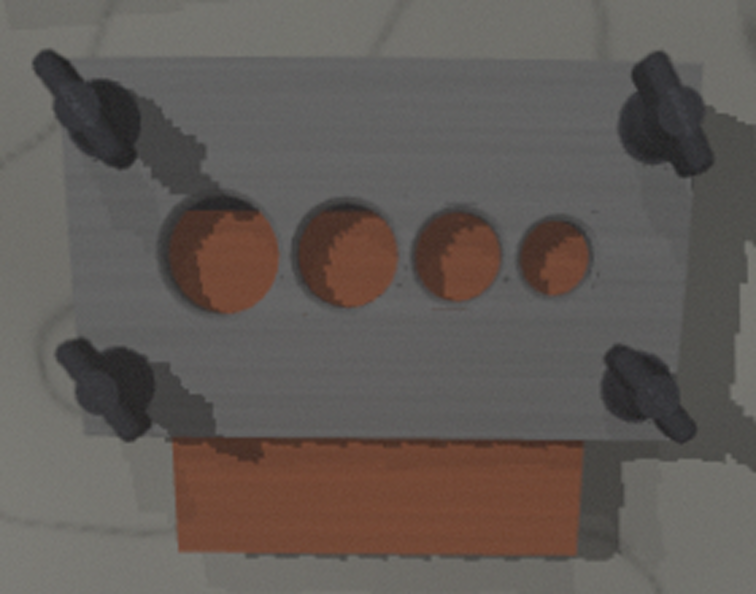

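Run:
```python
from h import *
s=np.load("s1.npy",allow_pickle=True).item(); c=cam("wrist",s)
T=np.array([(47,60),(122,158),(655,62),(695,165),(70,350),(132,432),(620,355),(682,432)])/2.7+[180,30]
W=ray(c,T,.067); 
L=[]
for i,n in enumerate(("bl","br","fl","fr")):
    a,b=W[2*i],W[2*i+1]; m=(a+b)/2; L.append(m[:2]); print(n,m.round(4),"len",np.linalg.norm(a-b).round(4),"ang world",np.arctan2(*(a-b)[[1,0]]).round(3))
L=np.array(L); print(L.mean(0),"yaw",np.arctan2(-(L[0]-L[1])[0],(L[0]-L[1])[1]),np.arctan2(-(L[2]-L[3])[0],(L[2]-L[3])[1]),np.linalg.norm(L[0]-L[1]),np.linalg.norm(L[0]-L[2]),np.linalg.norm(L[1]-L[3]))
```

```text
bl [0.6446 0.1116 0.067 ] len 0.0368 ang world 0.517
br [ 0.6206 -0.0748  0.067 ] len 0.0341 ang world 0.34
fl [0.5558 0.1239 0.067 ] len 0.034 ang world 0.478
fr [ 0.5323 -0.063   0.067 ] len 0.0351 ang world 0.61
[0.5883164  0.02443994] yaw -0.12803895565268356 -0.1250344807497462 0.1879410994259871 0.08968238525680851 0.08911312702901696
```

```bash
sed -i 's/^C=.*/C=np.array([0.5875,0.0246]); YW=-0.127/' h.py
python3 - <<'E'
from h import *
s=np.load("s1.npy",allow_pickle=True).item(); c=cam("wrist",s)
print("tube tip",ray(c,[(345,278)],.02).round(3))
go(cw(-.137,0,.013),YW)
E
```

```text
tube tip [[0.418 0.017 0.02 ]]
turn z 0.09 units (q6 now 1.62) then shift x -60.1 y 2.2 z 238.1 mm | tilt 0.006 pos [0.5115 0.0366 0.2511] yaw -0.118 w 0.0852
```

```bash
python3 -m handwheel '[[[-20,0.7,0],[0,0,0.09],1],[[-20,0.7,0],[0,0,0],1],[[-20,0.8,0],[0,0,0],1],[[0,0,30],[0,0,0],1],[[0,0,30],[0,0,0],1],[[0,0,30],[0,0,0],1],[[0,0,30],[0,0,0],1],[[0,0,30],[0,0,0],1],[[0,0,30],[0,0,0],1],[[0,0,30],[0,0,0],1],[[0,0,18],[0,0,0],1],[[0,0,10],[0,0,0],1],[[0,0,0],[0,0,0],1],[[0,0,0],[0,0,0],1]]' 40
python3 -c "
from h import *
go(cw(-.095,0,.013),YW)"
```

```text
clock: 4.45
position: [0.4494, 0.0359, 0.014]
ee_rot: [0.0, 0.998, -0.065, 0.001]
contact_force: [-0.4, 0.3, 0.8]
width: -0.0
gripper_force: 0.0
turn z -0.03 units (q6 now 1.63) then shift x 43.4 y -6.2 z 1.0 mm | tilt 0.002 pos [0.4494 0.0359 0.014 ] yaw -0.130 w -0.0000
```

```bash
python3 -m handwheel '[[[5,-1,0],[0,0,0],1],[[5,-1,0],[0,0,0],1],[[5,-1,0],[0,0,0],1],[[5,-1,0],[0,0,0],1],[[5,-1,0],[0,0,0],1],[[4,-1,0],[0,0,0],1],[[3,0,0],[0,0,0],1],[[2,0,0],[0,0,0],1],[[2,0,0],[0,0,0],1],[[2,0,0],[0,0,0],1]]'
python3 -c "
from h import *
go(cw(-.095,0,.013),YW)"
```

```text
clock: 5.7
position: [0.4872, 0.0372, 0.0132]
ee_rot: [-0.0, 0.998, -0.065, -0.0]
contact_force: [-1.9, 0.1, -2.5]
width: 0.0002
gripper_force: 1.3
turn z -0.03 units (q6 now 1.63) then shift x 6.1 y -0.2 z 0.2 mm | tilt 0.000 pos [0.4872 0.0372 0.0132] yaw -0.130 w 0.0002
```

```bash
python3 -m handwheel '[[[2,0,0],[0,0,0],1],[[2,0,0],[0,0,0],1],[[1,0,0],[0,0,0],1],[[1,0,0],[0,0,0],1],[[0,0,0],[0,0,0],1]]'
python3 -c "
from h import *
go(cw(-.095,0,.013),YW)"
```

```text
clock: 6.32
position: [0.4935, 0.0364, 0.0133]
ee_rot: [-0.0, 0.998, -0.065, 0.0]
contact_force: [-2.6, 0.4, -1.2]
width: -0.0002
gripper_force: 1.1
turn z -0.03 units (q6 now 1.63) then shift x -0.3 y -0.2 z 0.3 mm | tilt 0.001 pos [0.4935 0.0364 0.0133] yaw -0.130 w -0.0002
```

```bash
for i in 1; do python3 -m handwheel '[[[1,0,0],[0,0,0],1],[[1,0,0],[0,0,0],1],[[1,0,0],[0,0,0],1],[[0,0,0],[0,0,0],1]]'; python3 -m handwheel '[[[1,0,0],[0,0,0],1],[[1,0,0],[0,0,0],1],[[1,0,0],[0,0,0],1],[[0,0,0],[0,0,0],1]]'; done
```

```text
clock: 6.82
position: [0.4944, 0.0362, 0.0132]
ee_rot: [-0.0, 0.998, -0.065, -0.002]
contact_force: [-5.4, 0.7, 3.1]
width: 0.0001
gripper_force: 3.1
clock: 7.32
position: [0.4944, 0.0362, 0.0131]
ee_rot: [-0.0, 0.998, -0.065, -0.005]
contact_force: [-10.7, 1.6, 6.9]
width: -0.0001
gripper_force: 5.4
```

```bash
python3 -m handwheel '[[[-15,0,0],[0,0,0],1],[[-5,0,-30],[0,0,-1],0],[[0,0,-30],[0,0,-1],0],[[0,0,-30],[0,0,-1],0],[[0,0,-20],[0,0,-1],0],[[0,0,0],[0,0,-1],0],[[0,0,0],[0,0,-0.8],0],[[0,0,0],[0,0,0],0]]'
python3 -c "
from h import *
go(cw(-.045,.095,.047),.48)"
```

```text
clock: 8.32
position: [0.4807, 0.0379, 0.124]
ee_rot: [0.001, 0.972, 0.236, 0.002]
contact_force: [0.0, -0.7, 0.1]
width: 0.0432
gripper_force: 0.0
turn z -0.03 units (q6 now 1.03) then shift x 105.8 y -42.6 z 77.0 mm | tilt 0.004 pos [0.4807 0.0379 0.124 ] yaw 0.477 w 0.0432
```

```bash
python3 -m handwheel '[[[21.2,-8.5,0],[0,0,0],0],[[21.2,-8.5,0],[0,0,0],0],[[21.2,-8.5,0],[0,0,0],0],[[21.2,-8.5,0],[0,0,0],0],[[21,-8.6,0],[0,0,0],0],[[0,0,15],[0,0,0],0],[[0,0,15],[0,0,0],0],[[0,0,10],[0,0,0],0],[[0,0,0],[0,0,0],0],[[0,0,0],[0,0,0],0]]'
python3 - <<'E'
from h import *
go(cw(-.045,.095,.047),.48)
s,im=shot("wrist"); cv2.imwrite("pics/w2.png",im[150:480,120:520]); print(proj(cam("wrist",s),[cw(-.045,.095,.07),cw(-.045,.095,.047)])-[120,150])
E
```

```text
clock: 9.57
position: [0.5539, 0.1243, 0.0835]
ee_rot: [0.0, 0.972, 0.236, 0.0]
contact_force: [1.5, -0.0, -0.3]
width: 0.0425
gripper_force: 0.0
turn z -0.03 units (q6 now 1.19) then shift x 1.0 y 0.2 z 36.5 mm | tilt 0.000 pos [0.5539 0.1243 0.0835] yaw 0.477 w 0.0425
[[201.54898703 139.82763721]
 [201.61498314 121.56231433]]
```

View pics/w2.png

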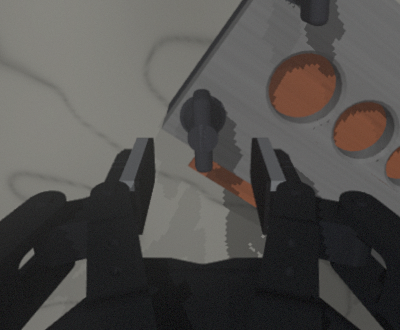

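The wing's top bar runs from about (203,90) to (205,170) in the crop. It is midway between the pad faces at about 152 and 255, and aligned with them. Descend and grip.

```bash
python3 -m handwheel '[[[2,0,12],[0,0,0],0],[[1,0,12],[0,0,0],0],[[0,0,12],[0,0,0],0],[[0,0,0],[0,0,0],0],[[0,0,0],[0,0,0],1],[[0,0,0],[0,0,0],1],[[0,0,0],[0,0,0],1],[[0,0,0],[0,0,0],1],[[0,0,0],[0,0,0],1]]' 40
python3 -c "
from h import *
go(cw(-.045,.095,.047),.48); print(readout.get_state()['contact_force'])"
```

```text
clock: 10.75
position: [0.5568, 0.1257, 0.0475]
ee_rot: [0.0, 0.972, 0.237, 0.0]
contact_force: [1.7, -2.1, -0.1]
width: 0.0155
gripper_force: 36.5
turn z -0.02 units (q6 now 1.19) then shift x -2.3 y 0.2 z 0.5 mm | tilt 0.001 pos [0.5568 0.1257 0.0475] yaw 0.478 w 0.0155
[ 1.73395946 -2.07896801 -0.05734173]
```

```bash
python3 -m handwheel '[[[0,0,0],[0,0,0],1],[[0,0,0],[0,0,0.6],1],[[0,0,0],[0,0,0.8],1],[[0,0,0],[0,0,0.8],1],[[0,0,0],[0,0,0.8],1]]' 80
python3 -c "
from h import *
go(cw(-.045,.095,.047),.48); print(readout.get_state()['moment'])"
```

```text
clock: 11.38
position: [0.557, 0.1252, 0.0477]
ee_rot: [0.001, 0.997, 0.081, 0.001]
contact_force: [1.0, -4.2, 0.9]
width: 0.0124
gripper_force: 73.4
turn z -3.04 units (q6 now 1.51) then shift x -2.2 y -0.4 z 0.7 mm | tilt 0.002 pos [0.557  0.1252 0.0477] yaw 0.162 w 0.0124
[-0.70781361 -0.22984473  0.23868639]
```

```bash
python3 -m handwheel '[[[0,0,0],[0,0,0.8],1],[[0,0,0],[0,0,0.8],1],[[0,0,0],[0,0,0.8],1],[[0,0,0],[0,0,0.8],1],[[0,0,0],[0,0,0.8],1],[[0,0,0],[0,0,0.8],1],[[0,0,0],[0,0,0.8],1],[[0,0,0],[0,0,0.8],1],[[0,0,0],[0,0,0],1]]' 80
python3 -c "
from h import *
go(cw(-.045,.095,.047),.48); print(readout.get_state()['moment'])"
```

```text
clock: 12.5
position: [0.5568, 0.124, 0.0477]
ee_rot: [0.002, 0.968, -0.25, 0.001]
contact_force: [1.8, -7.7, 1.3]
width: 0.0129
gripper_force: 73.6
turn z -9.41 units (q6 now 2.18) then shift x -1.5 y -1.4 z 0.7 mm | tilt 0.004 pos [0.5568 0.124  0.0477] yaw -0.505 w 0.0129
[-1.222631  -0.1356095  0.123348 ]
```

```bash
python3 -m handwheel '[[[0,0,0],[0,0,0.5],1],[[0,0,0],[0,0,0],0],[[0,0,0],[0,0,0],0],[[0,0,0],[0,0,0],0],[[0,0,-15],[0,0,0],0],[[0,0,-20],[0,0,0],0],[[0,0,-20],[0,0,0],0],[[0,0,0],[0,0,0],0],[[0,0,0],[0,0,0],0]]' 80
python3 - <<'E'
from h import *
go(cw(-.045,.095,.1),-.5)
s,im=shot("wrist"); cv2.imwrite("pics/w3.png",cv2.resize(im[150:350,180:460],None,fx=2,fy=2)); print((proj(cam("wrist",s),[cw(-.045,.095,.07)])-[180,150])*2)
E
```

```text
clock: 13.62
position: [0.5561, 0.126, 0.1022]
ee_rot: [0.0, 0.961, -0.276, -0.0]
contact_force: [0.5, -0.2, 0.2]
width: 0.0426
gripper_force: 0.0
turn z -0.56 units (q6 now 2.23) then shift x -0.3 y 1.9 z 2.2 mm | tilt 0.000 pos [0.5561 0.126  0.1022] yaw -0.559 w 0.0426
[[293.34623152 253.52098424]]
```

View pics/w3.png

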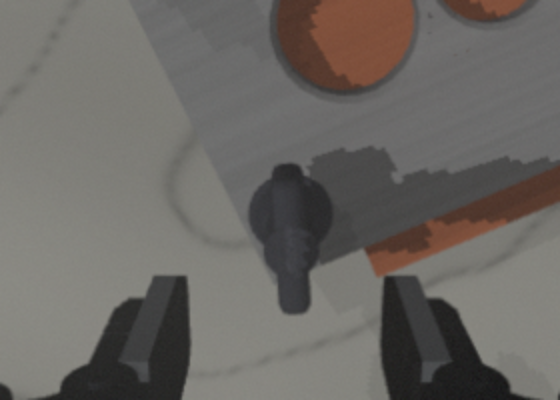

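The wing now lies along the gripper axis, from (287,165) to (294,312), so the fl screw is at about 1.25 rad. Next is br.

```bash
python3 -c "
from h import *
go(cw(.046,-.095,.1),.40)"
```

```text
turn z -9.16 units (q6 now 2.23) then shift x -18.3 y 210.9 z 1.8 mm | tilt 0.001 pos [0.5558 0.126  0.1018] yaw -0.559 w 0.0428
```

```bash
python3 -m handwheel '[[[0,0,0],[0,0,-0.92],0],[[0,0,0],[0,0,-0.92],0],[[0,0,0],[0,0,-0.92],0],[[0,0,0],[0,0,-0.92],0],[[0,0,0],[0,0,-0.92],0],[[0,0,0],[0,0,-0.92],0],[[0,0,0],[0,0,-0.92],0],[[0,0,0],[0,0,-0.92],0],[[0,0,0],[0,0,-0.9],0],[[0,0,0],[0,0,-0.9],0],[[-3,35.2,0],[0,0,0],0],[[-3,35.2,0],[0,0,0],0],[[-3,35.2,0],[0,0,0],0],[[-3,35.2,0],[0,0,0],0],[[-3,35.2,0],[0,0,0],0],[[-3,35,0],[0,0,0],0],[[0,0,0],[0,0,0],0],[[0,0,18],[0,0,0],0],[[0,0,18],[0,0,0],0],[[0,0,18],[0,0,0],0]]' 80
python3 -c "
from h import *
go(cw(.046,-.095,.047),.40)"
```

```text
clock: 16.18
position: [0.621, -0.0741, 0.047]
ee_rot: [-0.001, 0.98, 0.199, -0.001]
contact_force: [1.2, 0.1, -0.4]
width: 0.0428
gripper_force: 0.0
turn z 0.01 units (q6 now 0.94) then shift x -0.4 y 1.3 z 0.0 mm | tilt 0.002 pos [ 0.621  -0.0741  0.047 ] yaw 0.401 w 0.0428
```

```bash
python3 -m handwheel '[[[0,1,0],[0,0,0],1],[[0,0,0],[0,0,0],1],[[0,0,0],[0,0,0],1],[[0,0,0],[0,0,0],1],[[0,0,0],[0,0,0],1],[[0,0,0],[0,0,0.8],1],[[0,0,0],[0,0,0.8],1],[[0,0,0],[0,0,0.8],1],[[0,0,0],[0,0,0.8],1],[[0,0,0],[0,0,0.8],1],[[0,0,0],[0,0,0.8],1],[[0,0,0],[0,0,0.8],1],[[0,0,0],[0,0,0.8],1],[[0,0,0],[0,0,0.8],1],[[0,0,0],[0,0,0.8],1],[[0,0,0],[0,0,0.8],1],[[0,0,0],[0,0,0.8],1],[[0,0,0],[0,0,0],1]]' 80
python3 -c "
from h import *
go(cw(.046,-.095,.047),-.55); print(readout.get_state()['moment'])"
```

```text
clock: 18.42
position: [0.6209, -0.0758, 0.0476]
ee_rot: [0.0, 0.955, -0.297, -0.002]
contact_force: [-2.6, 3.6, -7.1]
width: 0.0126
gripper_force: 71.9
turn z -0.51 units (q6 now 1.94) then shift x -0.0 y -0.4 z 0.6 mm | tilt 0.003 pos [ 0.6209 -0.0758  0.0476] yaw -0.604 w 0.0126
[0.51243232 0.4797011  0.11730498]
```

```bash
python3 -m handwheel '[[[0,0,0],[0,0,0],0],[[0,0,0],[0,0,0],0],[[0,0,0],[0,0,0],0],[[0,0,-18],[0,0,0],0],[[0,0,-18],[0,0,0],0],[[0,0,-18],[0,0,0],0],[[0,0,0],[0,0,-0.96],0],[[0,0,0],[0,0,-0.96],0],[[0,0,0],[0,0,-0.96],0],[[0,0,0],[0,0,-0.96],0],[[0,0,0],[0,0,-0.96],0],[[0,0,0],[0,0,-0.96],0],[[0,0,0],[0,0,-0.96],0],[[0,0,0],[0,0,-0.96],0],[[0,0,0],[0,0,-0.96],0],[[0,0,0],[0,0,-0.96],0],[[0,0,0],[0,0,-0.96],0],[[0,0,0],[0,0,-0.96],0],[[0,0,0],[0,0,0],0]]' 80
python3 -c "
from h import *
go(cw(-.045,-.095,.047),.6)"
```

```text
clock: 20.8
position: [0.623, -0.0766, 0.1029]
ee_rot: [0.001, 0.955, 0.296, 0.001]
contact_force: [-0.2, 1.9, -0.2]
width: 0.0425
gripper_force: 0.0
turn z 0.00 units (q6 now 0.74) then shift x -68.9 y -62.5 z 55.9 mm | tilt 0.002 pos [ 0.623  -0.0766  0.1029] yaw 0.600 w 0.0425
```

```bash
python3 -m handwheel '[[[-23,-20.8,0],[0,0,0],0],[[-23,-20.8,0],[0,0,0],0],[[-22.5,-20.8,0],[0,0,0],0],[[0,0,0],[0,0,0],0],[[0,0,18],[0,0,0],0],[[0,0,18],[0,0,0],0],[[0,0,19],[0,0,0],0],[[0,0,0],[0,0,0],0],[[0,0,0],[0,0,0],1],[[0,0,0],[0,0,0],1],[[0,0,0],[0,0,0],1],[[0,0,0],[0,0,0],1],[[0,0,0],[0,0,0],1]]' 80
python3 -c "
from h import *
go(cw(-.045,-.095,.047),-.58)"
```

```text
clock: 22.42
position: [0.5314, -0.0632, 0.0483]
ee_rot: [0.0, 0.955, 0.296, 0.001]
contact_force: [-0.0, 3.4, 5.6]
width: 0.0121
gripper_force: 74.6
turn z 11.28 units (q6 now 0.72) then shift x -0.1 y 0.9 z 1.3 mm | tilt 0.002 pos [ 0.5314 -0.0632  0.0483] yaw 0.601 w 0.0121
```

```bash
python3 -m handwheel '[[[0,0,0],[0,0,0.8],1],[[0,0,0],[0,0,0.8],1],[[0,0,0],[0,0,0.8],1],[[0,0,0],[0,0,0.8],1],[[0,0,0],[0,0,0.8],1],[[0,0,0],[0,0,0.8],1],[[0,0,0],[0,0,0.8],1],[[0,0,0],[0,0,0.8],1],[[0,0,0],[0,0,0.8],1],[[0,0,0],[0,0,0.8],1],[[0,0,0],[0,0,0.8],1],[[0,0,0],[0,0,0.8],1],[[0,0,0],[0,0,0.8],1],[[0,0,0],[0,0,0.8],1],[[0,0,0],[0,0,0],1]]' 80
python3 -c "
from h import *
go(cw(.046,.095,.1),.51)"
```

```text
clock: 24.3
position: [0.5315, -0.0641, 0.0483]
ee_rot: [0.0, 0.959, -0.282, 0.001]
contact_force: [-1.1, -0.0, 4.6]
width: 0.0123
gripper_force: 74.5
turn z -10.32 units (q6 now 1.89) then shift x 185.7 y -99.1 z -51.7 mm | tilt 0.003 pos [ 0.5315 -0.0641  0.0483] yaw -0.571 w 0.0123
```

```bash
python3 -m handwheel '[[[0,0,0],[0,0,0],0],[[0,0,0],[0,0,0],0],[[0,0,0],[0,0,0],0],[[0,0,-18],[0,0,0],0],[[0,0,-18],[0,0,0],0],[[0,0,-18],[0,0,0],0],[[0,0,0],[0,0,-0.94],0],[[0,0,0],[0,0,-0.94],0],[[0,0,0],[0,0,-0.94],0],[[0,0,0],[0,0,-0.94],0],[[0,0,0],[0,0,-0.94],0],[[0,0,0],[0,0,-0.94],0],[[0,0,0],[0,0,-0.94],0],[[0,0,0],[0,0,-0.94],0],[[0,0,0],[0,0,-0.94],0],[[0,0,0],[0,0,-0.94],0],[[0,0,0],[0,0,-0.94],0],[[0,0,0],[0,0,0],0]]' 80
python3 -c "
from h import *
go(cw(.046,.095,.047),.51)"
```

```text
clock: 26.55
position: [0.5305, -0.0636, 0.1011]
ee_rot: [0.0, 0.968, 0.252, -0.0]
contact_force: [-0.4, 0.2, 0.2]
width: 0.0428
gripper_force: 0.0
turn z -0.00 units (q6 now 0.81) then shift x 186.3 y -98.2 z 54.1 mm | tilt 0.000 pos [ 0.5305 -0.0636  0.1011] yaw 0.510 w 0.0428
```

```bash
python3 -m handwheel '[[[37,-19.8,0],[0,0,0],0],[[37,-19.8,0],[0,0,0],0],[[37,-19.8,0],[0,0,0],0],[[37,-19.8,0],[0,0,0],0],[[37,-19.8,0],[0,0,0],0],[[0,0,0],[0,0,0],0],[[0,0,0],[0,0,0],0]]' 80
python3 -c "
from h import *
go(cw(.046,.095,.047),.51)"
```

```text
clock: 27.42
position: [0.6428, 0.1129, 0.1008]
ee_rot: [0.0, 0.968, 0.253, -0.001]
contact_force: [-0.1, 0.4, -0.4]
width: 0.0428
gripper_force: 0.0
turn z 0.01 units (q6 now 1.13) then shift x 2.1 y 1.1 z 53.8 mm | tilt 0.002 pos [0.6428 0.1129 0.1008] yaw 0.511 w 0.0428
```

Descend, grip and turn bl, which starts at about 0.19 rad and needs about 10.4 units.

```bash
python3 -m handwheel '[[[2,1,18],[0,0,0],0],[[0,0,18],[0,0,0],0],[[0,0,17.5],[0,0,0],0],[[0,0,0],[0,0,0],0],[[0,0,0],[0,0,0],1],[[0,0,0],[0,0,0],1],[[0,0,0],[0,0,0],1],[[0,0,0],[0,0,0],1],[[0,0,0],[0,0,0],1]]' 80
python3 -m handwheel '[[[0,0,0],[0,0,0.8],1],[[0,0,0],[0,0,0.8],1],[[0,0,0],[0,0,0.8],1],[[0,0,0],[0,0,0.8],1],[[0,0,0],[0,0,0.8],1],[[0,0,0],[0,0,0.8],1],[[0,0,0],[0,0,0.8],1],[[0,0,0],[0,0,0.8],1],[[0,0,0],[0,0,0.8],1],[[0,0,0],[0,0,0.8],1],[[0,0,0],[0,0,0.8],1],[[0,0,0],[0,0,0.8],1],[[0,0,0],[0,0,0.8],1],[[0,0,0],[0,0,0],1]]' 80
python3 -c "
from h import *
go(cw(.046,.095,.047),-.56+np.pi)"
```

```text
clock: 28.55
position: [0.6459, 0.114, 0.0484]
ee_rot: [-0.0, 0.968, 0.253, 0.0]
contact_force: [-1.8, 4.0, 3.4]
width: 0.0121
gripper_force: 74.3
clock: 30.3
position: [0.6458, 0.1124, 0.0483]
ee_rot: [0.001, 0.959, -0.284, 0.0]
contact_force: [-2.2, -1.1, 4.8]
width: 0.0121
gripper_force: 74.8
turn z 29.85 units (q6 now 2.22) then shift x 0.9 y 0.2 z 1.3 mm | tilt 0.002 pos [0.6458 0.1124 0.0483] yaw -0.576 w 0.0121
```

```bash
python3 -m handwheel '[[[0,0,0],[0,0,0],0],[[0,0,0],[0,0,0],0],[[0,0,0],[0,0,0],0],[[0,0,-18],[0,0,0],0],[[0,0,-18],[0,0,0],0],[[0,0,-18],[0,0,0],0],[[0,0,0],[0,0,-1],0],[[0,0,0],[0,0,-1],0],[[0,0,0],[0,0,-1],0],[[0,0,0],[0,0,-1],0],[[0,0,0],[0,0,-1],0],[[0,0,0],[0,0,-1],0],[[0,0,0],[0,0,-1],0],[[0,0,0],[0,0,-1],0],[[0,0,0],[0,0,-1],0],[[0,0,0],[0,0,-1],0],[[0,0,0],[0,0,-1],0],[[0,0,0],[0,0,-1],0],[[0,0,0],[0,0,-1],0],[[0,0,0],[0,0,-1],0]]' 80
python3 -m handwheel '[[[0,0,0],[0,0,-1],0],[[0,0,0],[0,0,-1],0],[[0,0,0],[0,0,-1],0],[[0,0,0],[0,0,-1],0],[[0,0,0],[0,0,-1],0],[[0,0,0],[0,0,-1],0],[[0,0,0],[0,0,-1],0],[[0,0,0],[0,0,-1],0],[[0,0,0],[0,0,-1],0],[[0,0,0],[0,0,-1],0],[[0,0,0],[0,0,-1],0],[[0,0,0],[0,0,-1],0],[[0,0,0],[0,0,-1],0],[[0,0,0],[0,0,-1],0],[[0,0,0],[0,0,-1],0],[[0,0,0],[0,0,-1],0],[[0,0,0],[0,0,0],0]]' 80
python3 - <<'E'
from h import *
go(cw(.046,.095,.047),-.57+np.pi)
s,im=shot("wrist"); s2,it=shot("top")
cv2.imwrite("pics/w4.png",np.hstack([cv2.resize(im,(400,300)),cv2.resize(it[190:310,200:360],(400,300))]))
E
```

```text
clock: 32.8
position: [0.6462, 0.1134, 0.1033]
ee_rot: [0.0, 0.902, 0.431, 0.001]
contact_force: [-0.0, -0.1, 0.1]
width: 0.0427
gripper_force: 0.0
clock: 34.92
position: [0.6462, 0.1135, 0.1031]
ee_rot: [0.001, 0.286, 0.958, 0.0]
contact_force: [-0.3, -0.1, 0.4]
width: 0.0424
gripper_force: 0.0
turn z -0.09 units (q6 now -0.92) then shift x 0.7 y -0.9 z 56.1 mm | tilt 0.002 pos [0.6462 0.1135 0.1031] yaw 2.562 w 0.0424
```

View pics/w4.png

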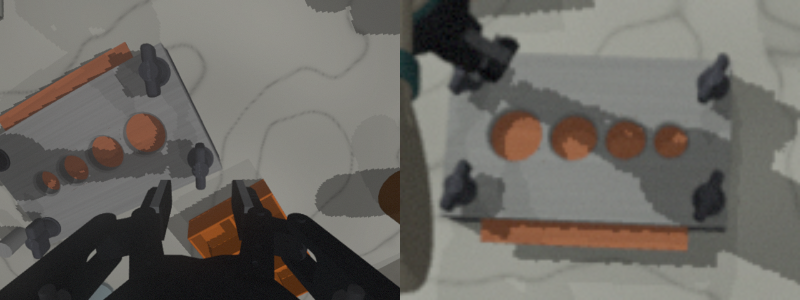

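All four wings stand at about half way. In the right half (top view) fl is at (460,185), fr at (708,195) and br at (714,78), all tilted the same way, and the sheet shows only a narrow strip. Second round: bl first.

```bash
python3 -m handwheel '[[[0.5,-0.7,18],[0,0,0],0],[[0,0,18],[0,0,0],0],[[0,0,18.5],[0,0,0],0],[[0,0,0],[0,0,0],0],[[0,0,0],[0,0,0],1],[[0,0,0],[0,0,0],1],[[0,0,0],[0,0,0],1],[[0,0,0],[0,0,0],1],[[0,0,0],[0,0,0],1]]' 80
python3 -m handwheel '[[[0,0,0],[0,0,0.8],1],[[0,0,0],[0,0,0.8],1],[[0,0,0],[0,0,0.8],1],[[0,0,0],[0,0,0.8],1],[[0,0,0],[0,0,0.8],1],[[0,0,0],[0,0,0.8],1],[[0,0,0],[0,0,0.8],1],[[0,0,0],[0,0,0.8],1],[[0,0,0],[0,0,0.8],1],[[0,0,0],[0,0,0.8],1],[[0,0,0],[0,0,0.8],1],[[0,0,0],[0,0,0.8],1],[[0,0,0],[0,0,0.8],1],[[0,0,0],[0,0,0],1]]' 80
python3 -c "
from h import *
go(cw(.046,.095,.047),YW+np.pi/2);print(readout.get_state()['moment'])"
```

```text
clock: 36.15
position: [0.6453, 0.1127, 0.0481]
ee_rot: [0.001, 0.285, 0.959, -0.0]
contact_force: [-1.2, -3.2, 6.2]
width: 0.0125
gripper_force: 74.7
clock: 37.9
position: [0.6443, 0.1122, 0.0481]
ee_rot: [0.0, 0.74, 0.672, -0.001]
contact_force: [-3.0, -3.6, 5.6]
width: 0.0124
gripper_force: 75.2
turn z 0.30 units (q6 now 0.16) then shift x 0.9 y 0.7 z 1.1 mm | tilt 0.002 pos [0.6443 0.1122 0.0481] yaw 1.475 w 0.0124
[-0.64682993  0.57151934  0.14288965]
```

```bash
python3 -m handwheel '[[[0,0,0],[0,0,0.4],1],[[0,0,0],[0,0,0.2],1]]' 80
python3 -m handwheel '[[[0,0,0],[0,0,0],0],[[0,0,0],[0,0,0],0],[[0,0,0],[0,0,0],0],[[0,0,-18],[0,0,0],0],[[0,0,-18],[0,0,0],0],[[0,0,-18],[0,0,0],0],[[0,0,0],[0,0,-0.98],0],[[0,0,0],[0,0,-0.98],0],[[0,0,0],[0,0,-0.98],0],[[0,0,0],[0,0,-0.98],0],[[0,0,0],[0,0,-0.98],0],[[0,0,0],[0,0,-0.98],0],[[0,0,0],[0,0,-0.98],0],[[0,0,0],[0,0,-0.98],0],[[0,0,0],[0,0,-0.98],0],[[0,0,0],[0,0,-0.98],0],[[0,0,0],[0,0,-0.98],0],[[0,0,0],[0,0,0],0]]' 80
python3 -c "
from h import *
go(cw(-.045,-.095,.047),-.575+np.pi)"
```

```text
clock: 38.15
position: [0.6442, 0.1122, 0.0481]
ee_rot: [0.0, 0.761, 0.649, -0.001]
contact_force: [-3.1, -3.5, 6.2]
width: 0.0126
gripper_force: 75.2
clock: 40.4
position: [0.6454, 0.1131, 0.1026]
ee_rot: [0.001, 0.297, 0.955, 0.0]
contact_force: [0.4, 0.6, 0.7]
width: 0.0427
gripper_force: 0.0
turn z -0.26 units (q6 now -0.90) then shift x -0.1 y -210.9 z 55.6 mm | tilt 0.002 pos [0.6454 0.1131 0.1026] yaw 2.539 w 0.0427
```

```bash
python3 -m handwheel '[[[0,0,0],[0,0,-0.26],0],[[0,-35.2,0],[0,0,0],0],[[0,-35.2,0],[0,0,0],0],[[0,-35.2,0],[0,0,0],0],[[0,-35.2,0],[0,0,0],0],[[0,-35.2,0],[0,0,0],0],[[0,-34.9,0],[0,0,0],0],[[0,0,0],[0,0,0],0],[[0,0,0],[0,0,0],0],[[0,0,18],[0,0,0],0],[[0,0,18],[0,0,0],0],[[0,0,18.5],[0,0,0],0],[[0,0,0],[0,0,0],0]]' 80
python3 -c "
from h import *
go(cw(-.045,-.095,.047),-.575+np.pi)"
```

```text
clock: 42.02
position: [0.5301, -0.0629, 0.0456]
ee_rot: [-0.001, 0.282, 0.959, 0.0]
contact_force: [1.0, -0.1, 0.8]
width: 0.0426
gripper_force: 0.0
turn z 0.02 units (q6 now -1.25) then shift x -1.2 y -0.4 z -1.4 mm | tilt 0.003 pos [ 0.5301 -0.0629  0.0456] yaw 2.569 w 0.0426
```

```bash
python3 -m handwheel '[[[-1,0,-2],[0,0,0],0],[[0,0,0],[0,0,0],1],[[0,0,0],[0,0,0],1],[[0,0,0],[0,0,0],1],[[0,0,0],[0,0,0],1],[[0,0,0],[0,0,0],1]]' 80
python3 -m handwheel '[[[0,0,0],[0,0,0.8],1],[[0,0,0],[0,0,0.8],1],[[0,0,0],[0,0,0.8],1],[[0,0,0],[0,0,0.8],1],[[0,0,0],[0,0,0.8],1],[[0,0,0],[0,0,0.8],1],[[0,0,0],[0,0,0.8],1],[[0,0,0],[0,0,0.8],1],[[0,0,0],[0,0,0.8],1],[[0,0,0],[0,0,0.8],1],[[0,0,0],[0,0,0.8],1],[[0,0,0],[0,0,0.8],1],[[0,0,0],[0,0,0.8],1],[[0,0,0],[0,0,0.6],1],[[0,0,0],[0,0,0],1]]' 80
python3 -c "
from h import *
go(cw(-.045,.095,.047),-.56+np.pi);print(readout.get_state()['moment'])"
```

```text
clock: 42.78
position: [0.5322, -0.0647, 0.0499]
ee_rot: [0.001, 0.283, 0.959, 0.0]
contact_force: [-0.5, 1.3, 5.2]
width: 0.0104
gripper_force: 74.5
clock: 44.65
position: [0.5305, -0.0654, 0.0499]
ee_rot: [0.0, 0.759, 0.651, -0.001]
contact_force: [-4.0, -2.0, 8.6]
width: 0.0105
gripper_force: 75.3
turn z -11.12 units (q6 now -0.10) then shift x 80.3 y 173.8 z 2.9 mm | tilt 0.002 pos [ 0.5305 -0.0654  0.0499] yaw 1.417 w 0.0105
[-0.2772137   0.58763114  0.169924  ]
```

```bash
python3 -m handwheel '[[[0,0,0],[0,0,0],0],[[0,0,0],[0,0,0],0],[[0,0,0],[0,0,0],0],[[0,0,-18],[0,0,0],0],[[0,0,-18],[0,0,0],0],[[0,0,-18],[0,0,0],0],[[0,0,0],[0,0,-1],0],[[0,0,0],[0,0,-1],0],[[0,0,0],[0,0,-1],0],[[0,0,0],[0,0,-1],0],[[0,0,0],[0,0,-1],0],[[0,0,0],[0,0,-1],0],[[0,0,0],[0,0,-1],0],[[0,0,0],[0,0,-1],0],[[0,0,0],[0,0,-1],0],[[0,0,0],[0,0,-1],0],[[0,0,0],[0,0,-1],0],[[0,0,0],[0,0,0],0]]' 80
python3 -c "
from h import *
go(cw(-.045,.095,.049),-.56+np.pi)"
```

```text
clock: 46.9
position: [0.5313, -0.0645, 0.1026]
ee_rot: [-0.0, 0.284, 0.959, -0.0]
contact_force: [-0.4, 0.1, -0.2]
width: 0.0428
gripper_force: 0.0
turn z -0.14 units (q6 now -1.25) then shift x 80.4 y 172.7 z 53.6 mm | tilt 0.000 pos [ 0.5313 -0.0645  0.1026] yaw 2.567 w 0.0428
```

```bash
python3 -m handwheel '[[[0,0,0],[0,0,-0.1],0],[[16.1,34.5,0],[0,0,0],0],[[16.1,34.5,0],[0,0,0],0],[[16.1,34.5,0],[0,0,0],0],[[16.1,34.5,0],[0,0,0],0],[[16,34.7,0],[0,0,0],0],[[0,0,0],[0,0,0],0],[[0,0,0],[0,0,0],0],[[0,0,18],[0,0,0],0],[[0,0,18],[0,0,0],0],[[0,0,17],[0,0,0],0],[[0,0,0],[0,0,0],0],[[0,0,0],[0,0,0],1],[[0,0,0],[0,0,0],1],[[0,0,0],[0,0,0],1],[[0,0,0],[0,0,0],1],[[0,0,0],[0,0,0],1]]' 80
python3 -c "
from h import *
go(cw(-.045,.095,.049),1.417)"
```

```text
clock: 49.02
position: [0.5562, 0.1241, 0.052]
ee_rot: [0.001, 0.278, 0.961, 0.0]
contact_force: [-2.5, -1.2, 8.6]
width: 0.0069
gripper_force: 104.7
turn z 11.09 units (q6 now -0.91) then shift x 0.2 y -1.3 z 3.0 mm | tilt 0.002 pos [0.5562 0.1241 0.052 ] yaw 2.578 w 0.0069
```

```bash
python3 -m handwheel '[[[0,0,0],[0,0,0.8],1],[[0,0,0],[0,0,0.8],1],[[0,0,0],[0,0,0.8],1],[[0,0,0],[0,0,0.8],1],[[0,0,0],[0,0,0.8],1],[[0,0,0],[0,0,0.8],1],[[0,0,0],[0,0,0.8],1],[[0,0,0],[0,0,0.8],1],[[0,0,0],[0,0,0.8],1],[[0,0,0],[0,0,0.8],1],[[0,0,0],[0,0,0.8],1],[[0,0,0],[0,0,0.8],1],[[0,0,0],[0,0,0.8],1],[[0,0,0],[0,0,0.7],1],[[0,0,0],[0,0,0],1]]' 80
python3 -c "
from h import *
go(cw(.046,-.095,.049),-.59+np.pi);print(readout.get_state()['moment'])"
```

```text
clock: 50.9
position: [0.555, 0.1236, 0.052]
ee_rot: [0.001, 0.759, 0.651, -0.001]
contact_force: [-4.2, -2.4, 10.9]
width: 0.0071
gripper_force: 104.9
turn z -10.83 units (q6 now 0.25) then shift x -165.7 y -128.6 z 3.0 mm | tilt 0.002 pos [0.555  0.1236 0.052 ] yaw 1.418 w 0.0071
[-0.34279681  0.72125386  0.42541915]
```

```bash
python3 -m handwheel '[[[0,0,0],[0,0,0],0],[[0,0,0],[0,0,0],0],[[0,0,0],[0,0,0],0],[[0,0,-18],[0,0,0],0],[[0,0,-18],[0,0,0],0],[[0,0,-18],[0,0,0],0],[[0,0,0],[0,0,-0.99],0],[[0,0,0],[0,0,-0.99],0],[[0,0,0],[0,0,-0.99],0],[[0,0,0],[0,0,-0.99],0],[[0,0,0],[0,0,-0.99],0],[[0,0,0],[0,0,-0.99],0],[[0,0,0],[0,0,-0.99],0],[[0,0,0],[0,0,-0.99],0],[[0,0,0],[0,0,-0.99],0],[[0,0,0],[0,0,-0.99],0],[[0,0,0],[0,0,-0.99],0],[[0,0,0],[0,0,0],0]]' 80
python3 -c "
from h import *
go(cw(.046,-.095,.047),-.59+np.pi)"
```

```text
clock: 53.15
position: [0.5554, 0.1244, 0.1035]
ee_rot: [-0.0, 0.289, 0.957, -0.0]
contact_force: [-0.6, -0.4, -0.4]
width: 0.0429
gripper_force: 0.0
turn z 0.03 units (q6 now -0.89) then shift x -165.8 y -129.5 z 56.5 mm | tilt 0.001 pos [0.5554 0.1244 0.1035] yaw 2.555 w 0.0429
```

```bash
python3 -m handwheel '[[[-27.6,-21.6,0],[0,0,0],0],[[-27.6,-21.6,0],[0,0,0],0],[[-27.6,-21.6,0],[0,0,0],0],[[-27.6,-21.6,0],[0,0,0],0],[[-27.6,-21.6,0],[0,0,0],0],[[-27.6,-21.6,0],[0,0,0],0],[[0,0,0],[0,0,0],0],[[0,0,0],[0,0,0],0],[[0,0,18],[0,0,0],0],[[0,0,18],[0,0,0],0],[[0,0,18],[0,0,0],0],[[0,0,0],[0,0,0],0],[[0,0,0],[0,0,0],1],[[0,0,0],[0,0,0],1],[[0,0,0],[0,0,0],1],[[0,0,0],[0,0,0],1],[[0,0,0],[0,0,0],1]]' 80
python3 -m handwheel '[[[0,0,0],[0,0,0.8],1],[[0,0,0],[0,0,0.8],1],[[0,0,0],[0,0,0.8],1],[[0,0,0],[0,0,0.8],1],[[0,0,0],[0,0,0.8],1],[[0,0,0],[0,0,0.8],1],[[0,0,0],[0,0,0.8],1],[[0,0,0],[0,0,0.8],1],[[0,0,0],[0,0,0.8],1],[[0,0,0],[0,0,0.8],1],[[0,0,0],[0,0,0.8],1],[[0,0,0],[0,0,0.8],1],[[0,0,0],[0,0,0.8],1],[[0,0,0],[0,0,0.5],1],[[0,0,0],[0,0,0],1]]' 80
python3 -c "
from h import *
go(cw(.046,-.095,.047),1.417);print(readout.get_state()['moment'])"
```

```text
clock: 55.28
position: [0.6216, -0.0761, 0.0518]
ee_rot: [0.0, 0.288, 0.958, -0.001]
contact_force: [-3.9, -2.2, 6.4]
width: 0.0066
gripper_force: 116.0
clock: 57.15
position: [0.6199, -0.0769, 0.0518]
ee_rot: [0.0, 0.759, 0.651, -0.003]
contact_force: [-6.0, -4.5, 8.1]
width: 0.0071
gripper_force: 116.5
turn z 0.01 units (q6 now -0.08) then shift x 1.7 y 1.0 z 4.8 mm | tilt 0.005 pos [ 0.6199 -0.0769  0.0518] yaw 1.418 w 0.0071
[-0.59701421  1.11137511  0.52165878]
```

```bash
python3 -m handwheel '[[[0,0,0],[0,0,0],0],[[0,0,0],[0,0,0],0],[[0,0,0],[0,0,0],0],[[0,0,-18],[0,0,0],-1],[[0,0,-18],[0,0,0],-1],[[0,0,-18],[0,0,-0.25],-1],[[0,0,-30],[0,0,0],-1],[[0,0,-30],[0,0,0],-1],[[0,0,-30],[0,0,0],-1],[[0,0,-30],[0,0,0],-1],[[0,0,-30],[0,0,0],-1],[[0,20,-30],[0,0,0],-1],[[0,25,0],[0,0,0],-1],[[0,25,0],[0,0,0],-1],[[0,20,0],[0,0,0],-1],[[0,0,0],[0,0,0],-1],[[0,0,0],[0,0,0],-1],[[0,0,0],[0,0,0],-1]]' 80
python3 - <<'E'
from h import *
go([.53,-.077,.28],YW+np.pi/2)
s,im=shot("wrist"); cv2.imwrite("pics/w5.png",im); np.save("s5.npy",s,allow_pickle=True)
E
```

```text
clock: 59.4
position: [0.7104, -0.0866, 0.2841]
ee_rot: [-0.0, 0.751, 0.66, -0.0]
contact_force: [-0.2, 0.2, -0.0]
width: 0.0855
gripper_force: 0.0
turn z -0.03 units (q6 now -0.09) then shift x -13.3 y -180.2 z 4.1 mm | tilt 0.000 pos [ 0.7104 -0.0866  0.2841] yaw 1.441 w 0.0855
```

View pics/w5.png

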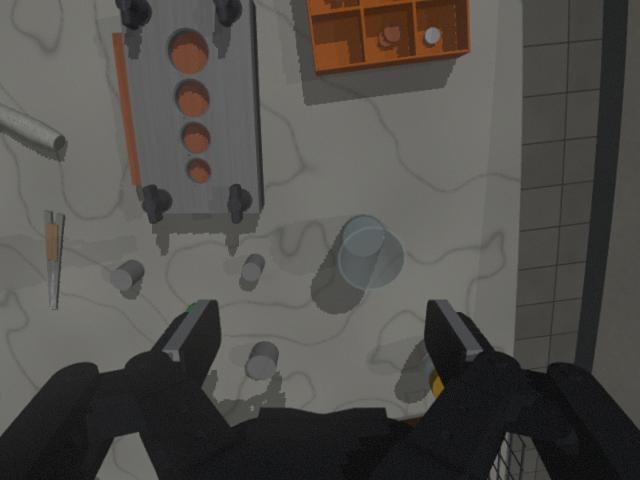

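I moved the wrong way in y, but well above everything. The picture shows the fr wing at (155,203) and the br wing at (238,203), both lying along the cutter's y. The punches are at (127,275), (252,267) and (262,360). Moving back over the punches.

```bash
python3 -m handwheel '[[[-8,-30,0],[0,0,0],-1],[[-8,-30,0],[0,0,0],-1],[[-8,-30,0],[0,0,0],-1],[[-8,-30,0],[0,0,0],-1],[[-8,-30,0],[0,0,0],-1],[[-5,-30,0],[0,0,0],-1],[[0,0,0],[0,0,0],-1],[[0,0,0],[0,0,0],-1],[[0,0,0],[0,0,0],-1]]' 80
cat > look.py <<'E'
from h import *
import sys
s,im=shot("wrist"); np.save("sl.npy",s,allow_pickle=True); c=cam("wrist",s); cv2.imwrite("pics/"+sys.argv[1],im)
st,it=shot("top"); cv2.imwrite("pics/top_"+sys.argv[1],it)
E
python3 look.py w6.png; python3 -c "
from h import *
go([.53,-.12,.28],YW+np.pi/2)"
```

```text
clock: 60.58
position: [0.5278, -0.1081, 0.2838]
ee_rot: [0.0, 0.751, 0.66, 0.0]
contact_force: [0.3, 0.3, 0.2]
width: 0.0855
gripper_force: 0.0
turn z -0.02 units (q6 now -0.20) then shift x -11.5 y 3.8 z 3.5 mm | tilt 0.000 pos [ 0.5277 -0.1081  0.2835] yaw 1.441 w 0.0855
```

View pics/w6.png

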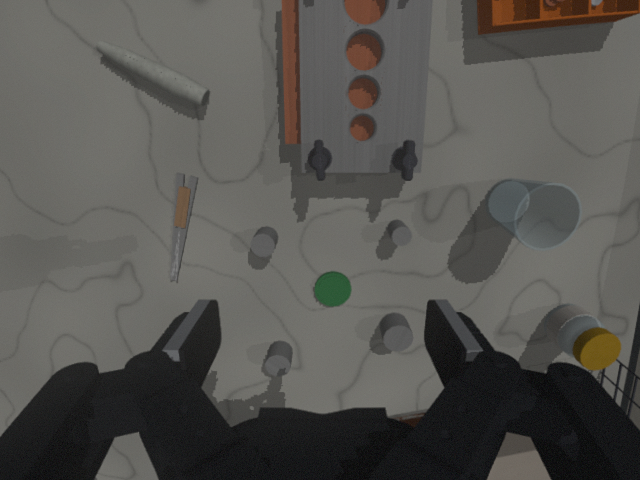

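The picture shows the fr wing at (319,160) and the br wing at (407,160), both along y. The punch tops are near (262,245), (402,233), (278,364) and (398,336). Next I fit circles to the tops.

```bash
cat > tops.py <<'E'
from h import *
import sys
def tops(im,c,guess,z=.034):
    g=cv2.cvtColor(im,cv2.COLOR_BGR2GRAY); out=[]
    for u,v in guess:
        x0,y0=int(u)-32,int(v)-32; cr=cv2.resize(g[y0:y0+64,x0:x0+64],None,fx=4,fy=4,interpolation=cv2.INTER_CUBIC)
        cr=cv2.GaussianBlur(cr,(7,7),0)
        C=cv2.HoughCircles(cr,cv2.HOUGH_GRADIENT_ALT,1.5,8,param1=60,param2=.5,minRadius=30,maxRadius=110)
        for x,y,r in ([] if C is None else C[0][:3]):
            p=np.array([x/4+x0,y/4+y0]); ring=[p+r/4*np.array([np.cos(a),np.sin(a)]) for a in np.linspace(0,6.28,16)]
            W=ray(c,[p],z)[0]; d=2e3*np.mean(np.linalg.norm(ray(c,ring,z)-W,axis=1)); out.append((p,W,d)); print((u,v),p.round(1),"W",W.round(4),"diam %.1f"%d)
    return out
if __name__=="__main__":
    s=np.load("sl.npy",allow_pickle=True).item(); im=cv2.imread("pics/"+sys.argv[1])
    a=[float(x) for x in sys.argv[2:]]; tops(im,cam("wrist",s),list(zip(a[::2],a[1::2])))
E
python3 tops.py w6.png 262 245 402 233 278 364 398 336; python3 -c "
import cv2,numpy as np
im=cv2.imread('pics/w6.png')
cv2.imwrite('pics/w6c.png',cv2.resize(im[205:385,220:440],None,fx=3,fy=3,interpolation=cv2.INTER_CUBIC))"
```

```text
(262.0, 245.0) [263.  245.6] W [ 0.453  -0.1553  0.034 ] diam 29.1
(262.0, 245.0) [265.2 240. ] W [ 0.4568 -0.1488  0.034 ] diam 31.5
(262.0, 245.0) [257.  260.2] W [ 0.4426 -0.1724  0.034 ] diam 24.6
(402.0, 233.0) [402.6 236.6] W [ 0.6163 -0.1655  0.034 ] diam 23.4
(402.0, 233.0) [395.9 229.5] W [ 0.609  -0.1558  0.034 ] diam 23.6
(278.0, 364.0) [276. 368.] W [ 0.439 -0.326  0.034] diam 40.6
(398.0, 336.0) [397.9 334.8] W [ 0.6024 -0.2963  0.034 ] diam 44.5
(398.0, 336.0) [393.4 329.1] W [ 0.5972 -0.2872  0.034 ] diam 44.4
```

View pics/w6c.png

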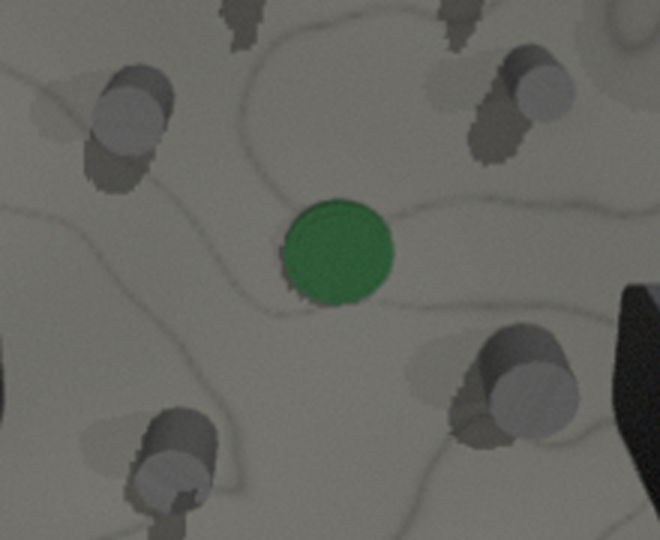

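The punches are p29 at (263,245), p24 at (402,236), p34 at (277,366) and p39 at (398,338), all upright. Before picking any up, I check all four wings in the top view and hover over p24.

Run:
```python
from h import *
im=cv2.imread("pics/top_w6.png"); a=cv2.resize(im[190:315,200:350],None,fx=4,fy=4,interpolation=cv2.INTER_CUBIC)
cv2.imwrite("pics/t6c.png",a)
go([.614,-.1645,.085],YW+np.pi/2)
```

```text
turn z -0.02 units (q6 now -0.20) then shift x -45.0 y 92.8 z 198.5 mm | tilt 0.000 pos [ 0.5277 -0.1081  0.2835] yaw 1.441 w 0.0855
```

View pics/t6c.png

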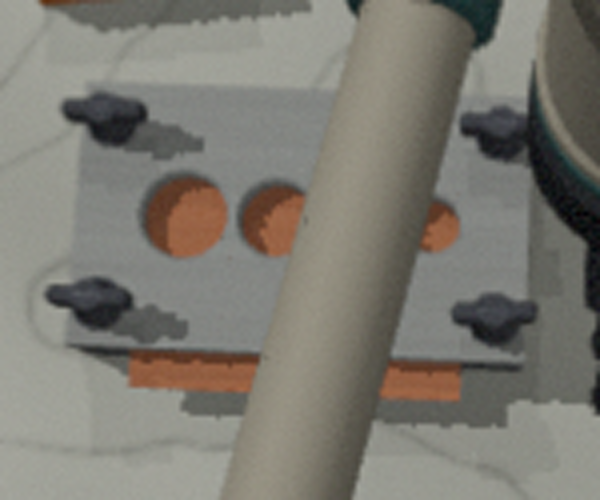

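All four wings lie along the cutter's y axis, so the clamp is tight. Hover over p24.

```bash
python3 -m handwheel '[[[-15,31,0],[0,0,0],-0.3],[[-15,31,0],[0,0,0],-0.3],[[-15,31,0],[0,0,0],-0.3],[[0,0,30],[0,0,0],-0.3],[[0,0,30],[0,0,0],-0.3],[[0,0,30],[0,0,0],-0.3],[[0,0,30],[0,0,0],-0.3],[[0,0,30],[0,0,0],-0.3],[[0,0,30],[0,0,0],-0.3],[[0,0,18],[0,0,0],-0.3],[[0,0,0],[0,0,0],-0.3],[[0,0,0],[0,0,0],-0.3],[[0,0,0],[0,0,0],-0.3]]' 60
python3 look.py w7.png
python3 - <<'E'
from tops import *
s=np.load("sl.npy",allow_pickle=True).item(); c=cam("wrist",s); im=cv2.imread("pics/w7.png")
g=proj(c,[[.614,-.1645,.034]])[0]; print(g, "tcp proj",proj(c,[list(s["position"][:2])+[.034]])[0], s["position"].round(4))
cv2.imwrite("pics/w7c.png",im[180:480,120:520])
tops(im,c,[g])
E
```

```text
clock: 62.3
position: [0.6142, -0.1651, 0.0869]
ee_rot: [0.001, 0.751, 0.66, 0.0]
contact_force: [0.1, -0.4, 0.5]
width: 0.0552
gripper_force: 0.0
[319.6559876  260.07876027] tcp proj [320.19695719 260.95865286] [ 0.6142 -0.1651  0.0869]
```

View pics/w7c.png

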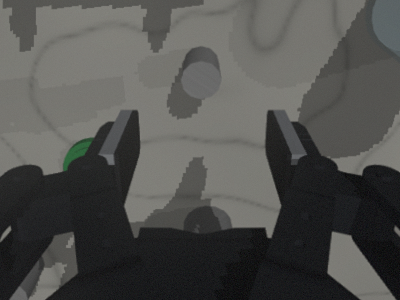

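p24's top sits at crop (200,80), which is (320,260) in the full image and exactly where it was predicted. Descend and grip.

```bash
python3 -m handwheel '[[[0.6,0,20],[0,0,0],-0.3],[[0,0,20],[0,0,0],-0.3],[[0,0,20],[0,0,0],-0.3],[[0,0,12],[0,0,0],-0.3],[[0,0,0],[0,0,0],-0.3],[[0,0,0],[0,0,0],1],[[0,0,0],[0,0,0],1],[[0,0,0],[0,0,0],1],[[0,0,0],[0,0,0],1],[[0,0,0],[0,0,0],1]]' 60
python3 -c "
from h import *
go([.614,-.1645,.014],YW+np.pi/2)"
```

```text
clock: 63.65
position: [0.6143, -0.1645, 0.015]
ee_rot: [0.001, 0.751, 0.66, 0.001]
contact_force: [-0.4, -0.1, 6.0]
width: 0.0217
gripper_force: 58.9
turn z -0.03 units (q6 now -0.24) then shift x 0.0 y -0.3 z 1.0 mm | tilt 0.002 pos [ 0.6143 -0.1645  0.015 ] yaw 1.441 w 0.0217
```

```bash
python3 -m handwheel '[[[0,0,-25],[0,0,0],1],[[0,0,-25],[0,0,0],1],[[0,0,-25],[0,0,0],1],[[0,0,-25],[0,0,0],1],[[0,0,0],[0,0,0],1]]' 60
python3 - <<'E'
from h import *
def bores(im,c,roi,z=.04):
    H,S,V=cv2.split(cv2.cvtColor(im,cv2.COLOR_BGR2HSV)); x0,y0,x1,y1=roi; b=np.zeros_like(V); b[y0:y1,x0:x1]=((S>60)|(V<60))[y0:y1,x0:x1]*255
    n,l,st,ce=cv2.connectedComponentsWithStats(b)
    for i in range(1,n):
        if st[i,4]>150:
            cn=cv2.findContours((l==i).astype(np.uint8),0,2)[0][0]; W=(ray(c,cn.reshape(-1,2),z)[:,:2]*1e3).astype(np.float32)
            (x,y),r=cv2.minEnclosingCircle(W); print(st[i],ce[i].round(1),"c %.1f %.1f d %.1f"%(x,y,2*r),np.round(cv2.fitEllipse(W)[0],1))
s=np.load("sl.npy",allow_pickle=True).item(); 
s6=dict(s); s6["position"]=[0.5278,-.1081,.2837]; s6["ee_rot"]=[0,.751,.660,0]
bores(cv2.imread("pics/w6.png"),cam("wrist",s6),(335,25,395,143))
print("top"); bores(cv2.imread("pics/top0.png"),cam("top"),(232,230,322,260))
go([.581,-.0375,.09],YW+np.pi/2)
E
```

```text
clock: 64.28
position: [0.6146, -0.1647, 0.1154]
ee_rot: [0.002, 0.751, 0.66, 0.001]
contact_force: [-0.2, -0.8, -2.6]
width: 0.0219
gripper_force: 58.9
[ 346   30   37   41 1104] [363.9  50.4] c 590.0 36.3 d 37.1 [589.7  36. ]
[348  76  31  33 751] [362.9  92.7] c 584.9 -3.4 d 31.8 [584.7  -3.7]
[350 115  25  26 489] [361.8 127.7] c 580.3 -37.9 d 26.7 [580.  -38.1]
top
[236 234  21  21 328] [246.1 243.9] c 593.3 79.8 d 40.6 [592.9  79.7]
[261 236  18  18 253] [269.3 244.8] c 586.8 35.2 d 35.4 [587.1  35.4]
[282 238  16  16 190] [289.7 245.6] c 582.2 -3.6 d 30.5 [582.1  -3.9]
turn z -0.03 units (q6 now -0.24) then shift x 121.9 y -49.4 z 25.4 mm | tilt 0.004 pos [ 0.6146 -0.1647  0.1154] yaw 1.441 w 0.0219
```

```bash
python3 -m handwheel '[[[30.3,-12.4,0],[0,0,0],1],[[30.3,-12.4,0],[0,0,0],1],[[30.3,-12.4,0],[0,0,0],1],[[30.3,-12.4,0],[0,0,0],1],[[0,0,0],[0,0,0],1],[[0,0,20],[0,0,0],1],[[0,0,20],[0,0,0],1],[[0,0,15],[0,0,0],1],[[0,0,0],[0,0,0],1],[[0,0,0],[0,0,0],1]]' 60
python3 -c "
from h import *
go([.5805,-.0378,.0415],YW+np.pi/2)"
```

```text
clock: 65.53
position: [0.5805, -0.038, 0.059]
ee_rot: [0.0, 0.752, 0.66, 0.0]
contact_force: [0.6, 0.4, -0.6]
width: 0.0216
gripper_force: 58.9
turn z -0.03 units (q6 now -0.05) then shift x 0.2 y 0.0 z 17.5 mm | tilt 0.001 pos [ 0.5805 -0.038   0.059 ] yaw 1.441 w 0.0216
```

```bash
python3 -m handwheel '[[[0,0,2],[0,0,0],1],[[0,0,2],[0,0,0],1],[[0,0,2],[0,0,0],1],[[0,0,2],[0,0,0],1],[[0,0,0],[0,0,0],1]]' 60; python3 -m handwheel '[[[0,0,2],[0,0,0],1],[[0,0,2],[0,0,0],1],[[0,0,2],[0,0,0],1],[[0,0,2],[0,0,0],1],[[0,0,0],[0,0,0],1]]' 60
```

```text
clock: 66.15
position: [0.5798, -0.0376, 0.0506]
ee_rot: [-0.0, 0.751, 0.66, -0.0]
contact_force: [0.3, 0.0, -1.7]
width: 0.0219
gripper_force: 58.9
clock: 66.78
position: [0.5798, -0.0376, 0.0426]
ee_rot: [-0.0, 0.751, 0.66, -0.0]
contact_force: [0.7, 0.3, -0.2]
width: 0.0215
gripper_force: 58.9
```

```bash
python3 -m handwheel '[[[0,0,0],[0,0,0],0.25],[[0,0,0],[0,0,0],0.25],[[0,0,0],[0,0,0],0.25],[[0,0,-10],[0,0,0],0.25],[[0,0,-20],[0,0,0],0.25],[[0,0,-30],[0,0,0],-0.3],[[0,0,-30],[0,0,0],-0.3],[[0,0,0],[0,0,0],-0.3]]' 60
python3 -c "
from h import *
go([.453,-.1553,.085],YW+np.pi/2)"
```

```text
clock: 67.78
position: [0.582, -0.038, 0.1361]
ee_rot: [0.003, 0.751, 0.66, 0.002]
contact_force: [-0.3, 0.7, 0.5]
width: 0.0555
gripper_force: 0.0
turn z -0.03 units (q6 now -0.05) then shift x -132.7 y -113.1 z 51.1 mm | tilt 0.007 pos [ 0.582  -0.038   0.1361] yaw 1.441 w 0.0555
```

```bash
python3 -m handwheel '[[[-26.5,-22.6,0],[0,0,0],-0.3],[[-26.5,-22.6,0],[0,0,0],-0.3],[[-26.5,-22.6,0],[0,0,0],-0.3],[[-26.5,-22.6,0],[0,0,0],-0.3],[[-26.5,-22.6,0],[0,0,0],-0.3],[[0,0,25],[0,0,0],-0.3],[[0,0,26],[0,0,0],-0.3],[[0,0,0],[0,0,0],-0.3],[[0,0,0],[0,0,0],-0.3],[[0,0,0],[0,0,0],-0.3]]' 60
python3 look.py w8.png
python3 - <<'E'
from tops import *
s=np.load("sl.npy",allow_pickle=True).item(); c=cam("wrist",s); im=cv2.imread("pics/w8.png")
g=proj(c,[[.453,-.1553,.034]])[0]; print(g)
# top disc: lighter than its side: threshold near predicted
x,y=g.astype(int); gr=cv2.cvtColor(im,cv2.COLOR_BGR2GRAY); print(gr[y-30:y+31:4,x-36:x+37:6])
go([.453,-.1553,.014],YW+np.pi/2)
E
```

```text
clock: 69.03
position: [0.4515, -0.1546, 0.0827]
ee_rot: [0.001, 0.751, 0.66, 0.0]
contact_force: [-0.3, -0.3, 0.3]
width: 0.0554
gripper_force: 0.0
[322.86251338 264.37256393]
[[110 109 108  69  66  74  78  80  81 109 115 115 114]
 [110 110 109  61  69  73  77  82  80  77 115 114 116]
 [112 109 111  62  78 101 101 100  81  76 115 113 114]
 [112 112 108  72  98  97  96 100  99  76 117 117 116]
 [112 110  95  98  99  98  99 100  98  95 116 116 114]
 [112 108  64  98  99  98  96  98  99  98 117 115 114]
 [110 103 101  97  99 101 100  98  99  99 111 115 116]
 [104  80  98  98  98 100 101 100 100  98 104 117 117]
 [100  72  98 100  98  97  99  99  98  96 114 115 114]
 [109  74  99 100  99 100  99  98  98  99 118 118 117]
 [ 84  81  76 101  99  99  99 100 100 100 117 119 115]
 [ 82  83  74  99 100  99 101 100  97 114 119 115 116]
 [ 82  83  83  77  98  98  96  98 100 118 118 117 118]
 [ 83  80  83  81  76  81  90 118 117 116 119 116 118]
 [ 82  83  82  81  81  79  79 118 116 118 116 118 119]
 [109  81  83  82  83  82 111 114 117 117 118 119 118]]
turn z -0.02 units (q6 now -0.35) then shift x -0.5 y 1.7 z 68.6 mm | tilt 0.002 pos [ 0.4514 -0.1545  0.0826] yaw 1.441 w 0.0555
```

```bash
cat > disc.py <<'E'
from h import *
def disc(im,c,P,z=.034,tol=7):
    g=proj(c,[[P[0],P[1],z]])[0].astype(int); x,y=g; gr=cv2.medianBlur(cv2.cvtColor(im,cv2.COLOR_BGR2GRAY),3)
    v=np.median(gr[y-4:y+5,x-4:x+5]); m=(abs(gr.astype(float)-v)<tol).astype(np.uint8); m=cv2.morphologyEx(m,cv2.MORPH_OPEN,np.ones((5,5)))
    n,l=cv2.connectedComponents(m); cn=max(cv2.findContours((l==l[y,x]).astype(np.uint8),0,1)[0],key=len)
    W=(ray(c,cn.reshape(-1,2),z)[:,:2]*1e3).astype(np.float32); e=cv2.fitEllipse(W); print("v",v,"disc centre",np.round(e[0],1),"axes",np.round(e[1],1)); return e
E
python3 -c "
from disc import *
s=np.load('sl.npy',allow_pickle=True).item(); disc(cv2.imread('pics/w8.png'),cam('wrist',s),[.453,-.1553])"
```

```text
v 98.0 disc centre [ 452.2 -154.7] axes [27.4 28.1]
```

```bash
python3 -m handwheel '[[[-0.2,0.8,20],[0,0,0],-0.3],[[0,0,20],[0,0,0],-0.3],[[0,0,16],[0,0,0],-0.3],[[0,0,12],[0,0,0],-0.3],[[0,0,0],[0,0,0],-0.3],[[0,0,0],[0,0,0],1],[[0,0,0],[0,0,0],1],[[0,0,0],[0,0,0],1],[[0,0,0],[0,0,0],1],[[0,0,0],[0,0,0],1]]' 60
python3 -c "
from h import *
go([.4522,-.1547,.014],YW+np.pi/2)"
python3 -m handwheel '[[[0,0,-25],[0,0,0],1],[[0,0,-25],[0,0,0],1],[[0,0,-25],[0,0,0],1],[[0,0,-25],[0,0,0],1],[[0,0,-20],[0,0,0],1],[[0,0,0],[0,0,0],1],[[0,0,0],[0,0,0],1]]' 60
python3 -c "
from h import *
go([.585,-.0033,.041],YW+np.pi/2)"
```

```text
clock: 70.38
position: [0.4521, -0.155, 0.0147]
ee_rot: [0.001, 0.751, 0.66, 0.0]
contact_force: [-0.9, 0.1, 7.2]
width: 0.0268
gripper_force: 58.8
turn z -0.03 units (q6 now -0.35) then shift x 0.3 y 0.0 z 0.7 mm | tilt 0.002 pos [ 0.4521 -0.155   0.0147] yaw 1.441 w 0.0268
clock: 71.25
position: [0.4508, -0.1543, 0.1329]
ee_rot: [-0.001, 0.751, 0.66, -0.0]
contact_force: [0.7, 1.2, -2.0]
width: 0.0271
gripper_force: 59.3
turn z -0.03 units (q6 now -0.35) then shift x 166.8 y 114.0 z 91.9 mm | tilt 0.001 pos [ 0.4508 -0.1543  0.1329] yaw 1.441 w 0.0271
```

```bash
python3 -m handwheel '[[[27.8,19,0],[0,0,0],1],[[27.8,19,0],[0,0,0],1],[[27.8,19,0],[0,0,0],1],[[27.8,19,0],[0,0,0],1],[[27.8,19,0],[0,0,0],1],[[27.6,19,0],[0,0,0],1],[[0,0,0],[0,0,0],1],[[0,0,20],[0,0,0],1],[[0,0,20],[0,0,0],1],[[0,0,20],[0,0,0],1],[[0,0,13],[0,0,0],1],[[0,0,0],[0,0,0],1],[[0,0,0],[0,0,0],1]]' 60
python3 -c "
from h import *
go([.585,-.0033,.041],YW+np.pi/2)"
```

```text
clock: 72.88
position: [0.5865, -0.0045, 0.0612]
ee_rot: [0.0, 0.752, 0.66, 0.0]
contact_force: [0.1, 0.0, -1.8]
width: 0.0268
gripper_force: 59.5
turn z -0.03 units (q6 now 0.00) then shift x 1.0 y -1.6 z 20.2 mm | tilt 0.001 pos [ 0.5865 -0.0045  0.0612] yaw 1.441 w 0.0268
```

```bash
python3 -m handwheel '[[[1,-1.6,0],[0,0,0],1],[[0,0,2],[0,0,0],1],[[0,0,2],[0,0,0],1],[[0,0,2],[0,0,0],1],[[0,0,2],[0,0,0],1],[[0,0,2],[0,0,0],1],[[0,0,0],[0,0,0],1]]' 60; python3 -m handwheel '[[[0,0,2],[0,0,0],1],[[0,0,2],[0,0,0],1],[[0,0,2],[0,0,0],1],[[0,0,2.5],[0,0,0],1],[[0,0,0],[0,0,0],1]]' 60
```

```text
clock: 73.75
position: [0.5844, -0.0031, 0.0505]
ee_rot: [-0.0, 0.751, 0.66, -0.0]
contact_force: [-0.9, 0.2, -2.0]
width: 0.0268
gripper_force: 59.5
clock: 74.38
position: [0.5844, -0.0031, 0.0419]
ee_rot: [-0.0, 0.751, 0.66, -0.0]
contact_force: [0.1, -0.3, -2.3]
width: 0.027
gripper_force: 59.5
```

```bash
python3 -m handwheel '[[[0,0,0],[0,0,0],0.13],[[0,0,0],[0,0,0],0.13],[[0,0,0],[0,0,0],0.13],[[0,0,-10],[0,0,0],0.13],[[0,0,-20],[0,0,0],0.13],[[0,0,-30],[0,0,0],-0.5],[[0,0,-30],[0,0,0],-0.5],[[0,0,-30],[0,0,0],-0.5],[[0,0,-30],[0,0,0],-0.5],[[0,0,0],[0,0,0],-0.5]]' 60
python3 -c "
from h import *
s6={'position':[0.5278,-.1081,.2837],'ee_rot':[0,.751,.660,0]}
print(ray(cam('wrist',s6),[(277.3,366),(398.3,338.3)],.034).round(4))
go([.53,-.24,.19],YW+np.pi/2)"
```

```text
clock: 75.62
position: [0.5865, -0.0032, 0.1958]
ee_rot: [0.003, 0.751, 0.66, 0.002]
contact_force: [-0.1, 0.1, -0.3]
width: 0.0639
gripper_force: 0.0
[[ 0.4413 -0.3231  0.034 ]
 [ 0.6026 -0.3015  0.034 ]]
turn z -0.03 units (q6 now 0.01) then shift x -242.1 y -26.0 z 5.8 mm | tilt 0.007 pos [ 0.5865 -0.0032  0.1958] yaw 1.441 w 0.0639
```

```bash
python3 -m handwheel '[[[-30,-3,0],[0,0,0],-0.5],[[-30,-3,0],[0,0,0],-0.5],[[-30,-3,0],[0,0,0],-0.5],[[-30,-3,0],[0,0,0],-0.5],[[-30,-3,0],[0,0,0],-0.5],[[-30,-3,0],[0,0,0],-0.5],[[-30,-3,0],[0,0,0],-0.5],[[-30,-3,0],[0,0,0],-0.5],[[0,0,0],[0,0,0],-0.5],[[0,0,0],[0,0,0],-0.5],[[0,0,0],[0,0,0],-0.5]]' 60
python3 look.py w9.png
python3 - <<'E'
from disc import *
s=np.load('sl.npy',allow_pickle=True).item(); im=cv2.imread('pics/w9.png'); c=cam('wrist',s); print(s["position"],proj(c,[[.4413,-.3231,.034],[.6026,-.3015,.034]]))
for P in([.4413,-.3231],[.6026,-.3015]): 
    try: disc(im,c,P)
    except Exception as e: print(e)
go([.6026,-.3015,.085],YW+np.pi/2)
E
```

```text
clock: 77.0
position: [0.5298, -0.2368, 0.1921]
ee_rot: [-0.0, 0.751, 0.66, 0.0]
contact_force: [0.3, 0.0, 0.2]
width: 0.0638
gripper_force: 0.0
[ 0.52982026 -0.23684561  0.19205588] [[241.44146863 315.86907725]
 [407.91960938 275.4849104 ]]
v 36.0 disc centre [ 313.2 -394.4] axes [ 77.4 330.5]
v 89.0 disc centre [ 602.3 -300.6] axes [35.1 37.5]
turn z -0.01 units (q6 now -0.41) then shift x -54.8 y 80.2 z 107.3 mm | tilt 0.000 pos [ 0.53   -0.237   0.1923] yaw 1.442 w 0.0639
```

View pics/w9.png

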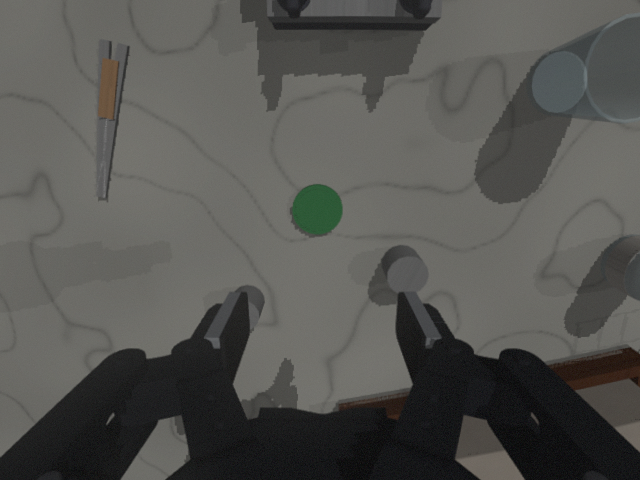

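p39's top is at (407,268) where it was expected. p34 is partly hidden behind a finger, near (250,300). Hover over p39.

```bash
python3 -m handwheel '[[[-18,27,0],[0,0,0],-0.5],[[-18,27,0],[0,0,0],-0.5],[[-18,26,0],[0,0,0],-0.5],[[0,0,30],[0,0,0],-0.5],[[0,0,30],[0,0,0],-0.5],[[0,0,30],[0,0,0],-0.5],[[0,0,15],[0,0,0],-0.5],[[0,0,0],[0,0,0],-0.5],[[0,0,0],[0,0,0],-0.5],[[0,0,0],[0,0,0],-0.5]]' 60
python3 look.py w10.png
python3 - <<'E'
from disc import *
s=np.load('sl.npy',allow_pickle=True).item(); im=cv2.imread('pics/w10.png'); c=cam('wrist',s)
e=disc(im,c,[.6026,-.3015])
go([e[0][0]/1e3,e[0][1]/1e3,.014],YW+np.pi/2)
E
```

```text
clock: 78.35
position: [0.603, -0.3022, 0.0888]
ee_rot: [0.001, 0.751, 0.66, 0.0]
contact_force: [0.8, -0.4, 0.2]
width: 0.0636
gripper_force: 0.0
v 90.0 disc centre [ 601.8 -301.3] axes [37.4 38. ]
turn z -0.03 units (q6 now -0.44) then shift x 0.8 y -1.0 z 74.4 mm | tilt 0.002 pos [ 0.6026 -0.3021  0.0884] yaw 1.441 w 0.0638
```

```bash
python3 -m handwheel '[[[0.8,-0.8,20],[0,0,0],-0.5],[[0,0,20],[0,0,0],-0.5],[[0,0,20],[0,0,0],-0.5],[[0,0,14],[0,0,0],-0.5],[[0,0,0],[0,0,0],-0.5],[[0,0,0],[0,0,0],1],[[0,0,0],[0,0,0],1],[[0,0,0],[0,0,0],1],[[0,0,0],[0,0,0],1],[[0,0,0],[0,0,0],1]]' 60
python3 -c "
from h import *
go([.6018,-.3013,.014],YW+np.pi/2)"
python3 -m handwheel '[[[0,0,-25],[0,0,0],1],[[0,0,-25],[0,0,0],1],[[0,0,-25],[0,0,0],1],[[0,0,-25],[0,0,0],1],[[0,0,-20],[0,0,0],1],[[0,0,0],[0,0,0],1],[[0,0,0],[0,0,0],1]]' 60
python3 -c "
from h import *
go([.596,.0803,.041],YW+np.pi/2)"
```

```text
clock: 79.7
position: [0.6021, -0.3014, 0.0147]
ee_rot: [0.001, 0.751, 0.66, 0.0]
contact_force: [-0.2, -0.4, 6.0]
width: 0.0371
gripper_force: 61.0
turn z -0.03 units (q6 now -0.44) then shift x 0.1 y -0.3 z 0.7 mm | tilt 0.002 pos [ 0.6021 -0.3014  0.0147] yaw 1.441 w 0.0371
clock: 80.58
position: [0.6006, -0.3004, 0.1318]
ee_rot: [-0.001, 0.751, 0.66, -0.0]
contact_force: [0.6, 0.8, -3.3]
width: 0.037
gripper_force: 60.6
turn z -0.03 units (q6 now -0.44) then shift x 377.0 y -52.8 z 90.8 mm | tilt 0.002 pos [ 0.6006 -0.3004  0.1318] yaw 1.441 w 0.0370
```

```bash
python3 -m handwheel '[[[31.4,-4.4,0],[0,0,0],1],[[31.4,-4.4,0],[0,0,0],1],[[31.4,-4.4,0],[0,0,0],1],[[31.4,-4.4,0],[0,0,0],1],[[31.4,-4.4,0],[0,0,0],1],[[31.4,-4.4,0],[0,0,0],1],[[31.4,-4.4,0],[0,0,0],1],[[31.4,-4.4,0],[0,0,0],1],[[31.4,-4.4,0],[0,0,0],1],[[31.4,-4.4,0],[0,0,0],1],[[31.4,-4.4,0],[0,0,0],1],[[31.4,-4.4,0],[0,0,0],1],[[0,0,0],[0,0,0],1],[[0,0,20],[0,0,0],1],[[0,0,20],[0,0,0],1],[[0,0,20],[0,0,0],1],[[0,0,12],[0,0,0],1],[[0,0,0],[0,0,0],1],[[0,0,0],[0,0,0],1]]' 60
python3 -c "
from h import *
go([.596,.0803,.041],YW+np.pi/2)"
```

```text
clock: 82.95
position: [0.5985, 0.0793, 0.0618]
ee_rot: [0.0, 0.752, 0.66, 0.0]
contact_force: [0.7, 0.2, -3.1]
width: 0.0369
gripper_force: 60.7
turn z -0.03 units (q6 now 0.15) then shift x 0.6 y -2.6 z 20.8 mm | tilt 0.001 pos [0.5985 0.0793 0.0618] yaw 1.441 w 0.0369
```

```bash
python3 -m handwheel '[[[0.5,-2.6,0],[0,0,0],1],[[0,0,2],[0,0,0],1],[[0,0,2],[0,0,0],1],[[0,0,2],[0,0,0],1],[[0,0,2],[0,0,0],1],[[0,0,2],[0,0,0],1],[[0,0,0],[0,0,0],1]]' 60; python3 -m handwheel '[[[0,0,2],[0,0,0],1],[[0,0,2],[0,0,0],1],[[0,0,2],[0,0,0],1],[[0,0,2.5],[0,0,0],1],[[0,0,0],[0,0,0],1]]' 60
```

```text
clock: 83.82
position: [0.5952, 0.0804, 0.051]
ee_rot: [-0.0, 0.751, 0.66, -0.0]
contact_force: [-0.1, -0.4, -3.7]
width: 0.037
gripper_force: 60.7
clock: 84.45
position: [0.5951, 0.0804, 0.0425]
ee_rot: [-0.0, 0.751, 0.66, -0.0]
contact_force: [0.8, -0.0, -2.7]
width: 0.037
gripper_force: 60.7
```

```bash
python3 -m handwheel '[[[0,0,0],[0,0,0],-0.12],[[0,0,0],[0,0,0],-0.12],[[0,0,0],[0,0,0],-0.12],[[0,0,-10],[0,0,0],-0.12],[[0,0,-20],[0,0,0],-0.12],[[0,0,-30],[0,0,0],-0.5],[[0,0,-30],[0,0,0],-0.5],[[0,0,-30],[0,0,0],-0.5],[[0,0,0],[0,0,0],-0.5]]' 60
python3 -c "
from h import *
go([.4413,-.3231,.13],YW+np.pi/2)"
```

```text
clock: 85.58
position: [0.5973, 0.0805, 0.1663]
ee_rot: [0.002, 0.751, 0.66, 0.003]
contact_force: [-0.3, -0.2, -0.1]
width: 0.0639
gripper_force: 0.0
turn z -0.03 units (q6 now 0.15) then shift x -420.1 y -103.7 z 36.3 mm | tilt 0.007 pos [0.5973 0.0805 0.1663] yaw 1.441 w 0.0639
```

```bash
python3 -m handwheel '[[[-30,-7.4,0],[0,0,0],-0.5],[[-30,-7.4,0],[0,0,0],-0.5],[[-30,-7.4,0],[0,0,0],-0.5],[[-30,-7.4,0],[0,0,0],-0.5],[[-30,-7.4,0],[0,0,0],-0.5],[[-30,-7.4,0],[0,0,0],-0.5],[[-30,-7.4,0],[0,0,0],-0.5],[[-30,-7.4,0],[0,0,0],-0.5],[[-30,-7.4,0],[0,0,0],-0.5],[[-30,-7.4,0],[0,0,0],-0.5],[[-30,-7.4,0],[0,0,0],-0.5],[[-30,-7.4,0],[0,0,0],-0.5],[[-30,-7.4,0],[0,0,0],-0.5],[[-30,-7.4,0],[0,0,0],-0.5],[[0,0,25],[0,0,0],-0.5],[[0,0,20],[0,0,0],-0.5],[[0,0,0],[0,0,0],-0.5],[[0,0,0],[0,0,0],-0.5],[[0,0,0],[0,0,0],-0.5]]' 60
python3 look.py w11.png
python3 - <<'E'
from disc import *
s=np.load('sl.npy',allow_pickle=True).item(); im=cv2.imread('pics/w11.png'); c=cam('wrist',s)
e=disc(im,c,[.4413,-.3231])
go([e[0][0]/1e3,e[0][1]/1e3,.014],YW+np.pi/2)
E
```

```text
clock: 87.95
position: [0.4388, -0.323, 0.1187]
ee_rot: [0.001, 0.751, 0.66, 0.0]
contact_force: [-0.1, -0.0, -0.3]
width: 0.0638
gripper_force: 0.0
v 89.0 disc centre [ 441.7 -322.2] axes [32.4 33. ]
turn z -0.02 units (q6 now -0.63) then shift x 1.1 y 2.9 z 104.6 mm | tilt 0.002 pos [ 0.4387 -0.3229  0.1186] yaw 1.441 w 0.0638
```

```bash
python3 -m handwheel '[[[1.1,2.9,26],[0,0,0],-0.5],[[0,0,26],[0,0,0],-0.5],[[0,0,26],[0,0,0],-0.5],[[0,0,15],[0,0,0],-0.5],[[0,0,11],[0,0,0],-0.5],[[0,0,0],[0,0,0],-0.5],[[0,0,0],[0,0,0],1],[[0,0,0],[0,0,0],1],[[0,0,0],[0,0,0],1],[[0,0,0],[0,0,0],1],[[0,0,0],[0,0,0],1]]' 60
python3 -c "
from h import *
go([.4417,-.3222,.014],YW+np.pi/2)"
python3 -m handwheel '[[[0,0,-25],[0,0,0],1],[[0,0,-25],[0,0,0],1],[[0,0,-25],[0,0,0],1],[[0,0,-25],[0,0,0],1],[[0,0,-20],[0,0,0],1],[[0,0,0],[0,0,0],1],[[0,0,0],[0,0,0],1]]' 60
python3 -c "
from h import *
go([.590,.0361,.041],YW+np.pi/2)"
```

```text
clock: 89.42
position: [0.4418, -0.3225, 0.0149]
ee_rot: [0.001, 0.751, 0.66, 0.0]
contact_force: [-0.8, 0.9, 6.4]
width: 0.0317
gripper_force: 59.4
turn z -0.03 units (q6 now -0.63) then shift x 0.3 y -0.1 z 0.9 mm | tilt 0.002 pos [ 0.4418 -0.3225  0.0149] yaw 1.441 w 0.0317
clock: 90.3
position: [0.4406, -0.3213, 0.1328]
ee_rot: [-0.001, 0.751, 0.66, -0.0]
contact_force: [-0.1, 0.2, -2.6]
width: 0.032
gripper_force: 59.8
turn z -0.03 units (q6 now -0.63) then shift x 373.5 y 102.9 z 91.8 mm | tilt 0.002 pos [ 0.4406 -0.3213  0.1328] yaw 1.441 w 0.0320
```

```bash
python3 -m handwheel '[[[31.1,8.5,0],[0,0,0],1],[[31.1,8.5,0],[0,0,0],1],[[31.1,8.5,0],[0,0,0],1],[[31.1,8.5,0],[0,0,0],1],[[31.1,8.5,0],[0,0,0],1],[[31.1,8.5,0],[0,0,0],1],[[31.1,8.5,0],[0,0,0],1],[[31.1,8.5,0],[0,0,0],1],[[31.1,8.5,0],[0,0,0],1],[[31.1,8.5,0],[0,0,0],1],[[31.1,8.5,0],[0,0,0],1],[[31.1,8.5,0],[0,0,0],1],[[0,0,0],[0,0,0],1],[[0,0,20],[0,0,0],1],[[0,0,20],[0,0,0],1],[[0,0,20],[0,0,0],1],[[0,0,12],[0,0,0],1],[[0,0,0],[0,0,0],1],[[0,0,0],[0,0,0],1]]' 60
python3 -c "
from h import *
go([.590,.0361,.041],YW+np.pi/2)"
```

```text
clock: 92.68
position: [0.5912, 0.0346, 0.0623]
ee_rot: [0.0, 0.752, 0.66, 0.0]
contact_force: [1.2, 0.4, -2.1]
width: 0.0321
gripper_force: 59.9
turn z -0.03 units (q6 now 0.07) then shift x 1.3 y -1.3 z 21.3 mm | tilt 0.001 pos [0.5912 0.0346 0.0623] yaw 1.441 w 0.0321
```

```bash
python3 -m handwheel '[[[1.3,-1.3,0],[0,0,0],1],[[0,0,2],[0,0,0],1],[[0,0,2],[0,0,0],1],[[0,0,2],[0,0,0],1],[[0,0,2],[0,0,0],1],[[0,0,2],[0,0,0],1],[[0,0,0],[0,0,0],1]]' 60; python3 -m handwheel '[[[0,0,2],[0,0,0],1],[[0,0,2],[0,0,0],1],[[0,0,2],[0,0,0],1],[[0,0,2.5],[0,0,0],1],[[0,0,0],[0,0,0],1]]' 60
```

```text
clock: 93.55
position: [0.5895, 0.0364, 0.0515]
ee_rot: [-0.0, 0.751, 0.66, -0.0]
contact_force: [-0.7, -0.3, -1.5]
width: 0.0316
gripper_force: 59.9
clock: 94.18
position: [0.5894, 0.0364, 0.043]
ee_rot: [-0.0, 0.751, 0.66, -0.0]
contact_force: [0.5, 0.4, -2.7]
width: 0.0318
gripper_force: 59.9
```

Release with a narrow opening, lift, and back off to look at everything from above.

```bash
python3 -m handwheel '[[[0,0,0],[0,0,0],0],[[0,0,0],[0,0,0],0],[[0,0,0],[0,0,0],0],[[0,0,-10],[0,0,0],0],[[0,0,-20],[0,0,0],0],[[0,0,-30],[0,0,0],0],[[0,0,-30],[0,0,0],0],[[0,0,-30],[0,0,0],0],[[0,0,-30],[0,0,0],0],[[-20,0,-30],[0,0,0],0],[[-25,0,-30],[0,0,0],0],[[-25,0,0],[0,0,0],0],[[-25,0,0],[0,0,0],0],[[0,0,0],[0,0,0],0],[[0,0,0],[0,0,0],0]]' 60
python3 look.py w12.png
python3 - <<'E'
from disc import *
s=np.load('sl.npy',allow_pickle=True).item(); im=cv2.imread('pics/w12.png'); c=cam('wrist',s); print(s["position"])
for P in([.5805,-.0378],[.585,-.0033],[.59,.0361],[.596,.0803]):
    print(P,proj(c,[P+[.0605]])[0].round(0)); disc(im,c,P,.0605)
sd=vision.get_image("side")
cv2.imwrite("pics/end.png",np.hstack([cv2.resize(im,(480,360)),cv2.resize(sd[160:320,200:400],(320,256),interpolation=cv2.INTER_CUBIC)[0:256].copy() if 0 else cv2.copyMakeBorder(cv2.resize(sd[160:320,220:380],(320,320)),0,40,0,0,0)]))
E
```

```text
clock: 96.05
position: [0.5773, -0.0572, 0.2537]
ee_rot: [-0.0, 0.752, 0.66, 0.0]
contact_force: [-0.6, -0.4, -0.1]
width: 0.0432
gripper_force: 0.0
[ 0.57727413 -0.05724164  0.25368208]
[0.5805, -0.0378] [322. 189.]
v 99.0 disc centre [591.9  19. ] axes [132.6 185. ]
[0.585, -0.0033] [322. 152.]
v 100.0 disc centre [585.4  -2.8] axes [26.4 27.2]
[0.59, 0.0361] [321. 107.]
v 102.0 disc centre [590.7  37.1] axes [31.4 32. ]
[0.596, 0.0803] [322.  53.]
v 102.0 disc centre [595.9  22.4] axes [138.7 190.4]
```

View pics/end.png

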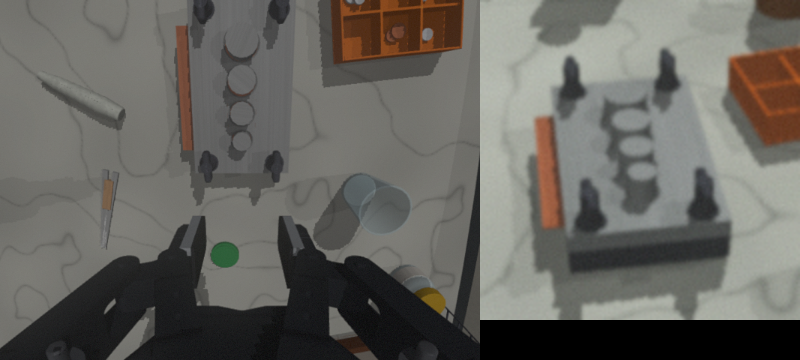

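All four punches stand in their bores at the tops predicted: p24 at (322,189), p29 at (322,152), p34 at (321,107) and p39 at (322,53) in full-image pixels. The wings lie along y, the sheet is home, and the gripper is clear.

```bash
python3 -c "
from rig import manip
print(manip.sign_off())"
```

```text
the job is handed in; nothing more can be done
None
```

The job is handed in, with no verdict returned: the sheet is home, all four wing screws were tightened crosswise in two rounds to their stops, all four punches are seated in their bores, and the beaker was not touched.

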